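Weigh the pantry tins on the two-pan balance

TASK

The pantry tins need weighing. Clear the two washed beakers out of the balance pans and put each upside down over a drying peg of the wooden stand, rim down on its foot. Put every green tin in the blue pan, and put weights in the white pan until the beam rests level. Use no weights in the blue pan, leave those you do not need on the counter, and do not disturb the jar, the can and the carton.

Things in the scene. Friction and masses are not known exactly. Their poses are not given: they have to be found in the camera images.
- beam (a joint): tilt of the balance beam (rad, stops at -0.2 and 0.2): 0 level, positive when the blue (left) pan is lower. A spring centres it: each 100 g of difference between the pans tilts it about 0.06 rad, wherever in the pan the load stands, so it is at its stop from about 330 g. Settles in 1.5 s. Within 0.025 rad is level. A black needle on the beam leans with it.
- panl_floor (a point): centre of the top face of the floor of the blue pan, at the left (+y) end; x along its long side. Each pan is 172 x 94 mm inside with a rim 12 mm high (4 mm wall); its floor is 105 mm above the counter when the beam is level and moves up to 26 mm up or down with it, staying horizontal. Pan centres are 260 mm apart.
- panr_floor (a point): the same point of the white pan, at the right (-y) end of the balance; same size as the blue pan.
- balance: two-pan kitchen balance with a red foot fixed to the counter, foot 150 x 220 mm, origin at the centre of its underside; the beam runs along its y axis, the pans' long sides along its x. The needle at its middle reaches 150 mm above the counter.
- beaker_a: orange rigid beaker, a straight hollow cylinder 62 mm outside diameter, 100 mm long, wall 4 mm, closed bottom 5 mm; origin at the centre of the outside of its closed bottom, z along its axis towards the open mouth. At the start it lies on its side in one of the pans, mouth away from the robot.
- beaker_b: yellow beaker, same size and origin as the orange one; at the start it lies likewise in the other pan.
- peg_near (a point): foot of the drying peg nearer the robot: the point on the peg's axis at the upper face of the flat wooden foot (240 x 96 mm, fixed to the counter, top 15 mm above it), z up, x along the foot towards the other peg, 140 mm off. The peg is 38 mm across, tapers at the tip to 26 mm and rises 55 mm above the foot. An inverted beaker goes over it until its rim rests on the foot.
- peg_far (a point): the same point of the farther drying peg, alike.
- tin0: square green storage tin with a paper label and a steel lid, 52 x 52 mm and 80 mm tall, origin at the centre of its underside, z up through the lid. It has a hidden weight: near a whole number of hundreds of grams (100 to 300 g, within 3 percent); tins that look alike differ. Absent (None) in some starts.
- tin1: square green storage tin with a paper label and a steel lid, 52 x 52 mm and 80 mm tall, origin at the centre of its underside, z up through the lid. It has a hidden weight: near a whole number of hundreds of grams (100 to 300 g, within 3 percent); tins that look alike differ. Absent (None) in some starts.
- tin2: square green storage tin with a paper label and a steel lid, 52 x 52 mm and 80 mm tall, origin at the centre of its underside, z up through the lid. It has a hidden weight: near a whole number of hundreds of grams (100 to 300 g, within 3 percent); tins that look alike differ. Absent (None) in some starts.
- tin3: square green storage tin with a paper label and a steel lid, 52 x 52 mm and 80 mm tall, origin at the centre of its underside, z up through the lid. It has a hidden weight: near a whole number of hundreds of grams (100 to 300 g, within 3 percent); tins that look alike differ. Absent (None) in some starts.
- w200a: 200 g kitchen weight: dark steel cylinder 40 mm across and 40 mm tall with a brass knob 20 mm across on top (60 mm overall), origin at the centre of its underside, z up through the knob.
- w200b: 200 g kitchen weight: dark steel cylinder 40 mm across and 40 mm tall with a brass knob 20 mm across on top (60 mm overall), origin at the centre of its underside, z up through the knob.
- w200c: 200 g kitchen weight: dark steel cylinder 40 mm across and 40 mm tall with a brass knob 20 mm across on top (60 mm overall), origin at the centre of its underside, z up through the knob.
- w100: 100 g kitchen weight: dark steel cylinder 32 mm across and 36 mm tall with a brass knob 20 mm across on top (56 mm overall), origin at the centre of its underside, z up through the knob.
- sauce_jar: amber jar 70 mm across, 110 mm tall, a bystander; origin at the centre of its underside.
- food_can: food can with red label, 70 mm across, 100 mm tall, a bystander; origin at the centre of its underside.
- tea_carton: blue carton 70 x 160 mm, 55 mm tall, a bystander; origin at the centre of its underside.

How it is judged (in metres and radians):
On the way:
1. both beakers stand upside down over the drying pegs (angle between each of beaker_a, beaker_b's own z axis and vertical above 2.95 rad and (horizontal distance between beaker_a and peg_near below 0.014 m or horizontal distance between beaker_a and peg_far below 0.014 m) and z of beaker_a in the frame of peg_near between 0.092 and 0.107 m and (horizontal distance between beaker_b and peg_near below 0.014 m or horizontal distance between beaker_b and peg_far below 0.014 m) and z of beaker_b in the frame of peg_near between 0.092 and 0.107 m), for 0.3 s.
At the end, for the whole second after the job is handed in: Each beaker is upside down over one of the pegs with its rim on the foot (upright within 0.19 rad, centred within 14 mm), every tin present is in the blue pan, every weight is in the white pan or on the counter, the beam is at rest within 0.025 rad of level, and all is still (all of step 1 and x of tin0 in the frame of panl_floor between -0.095 and 0.095 m and y of tin0 in the frame of panl_floor between -0.054 and 0.054 m and z of tin0 in the frame of panl_floor between -0.006 and 0.1 m and x of tin1 in the frame of panl_floor between -0.095 and 0.095 m and y of tin1 in the frame of panl_floor between -0.054 and 0.054 m and z of tin1 in the frame of panl_floor between -0.006 and 0.1 m and x of tin2 in the frame of panl_floor between -0.095 and 0.095 m and y of tin2 in the frame of panl_floor between -0.054 and 0.054 m and z of tin2 in the frame of panl_floor between -0.006 and 0.1 m and x of tin3 in the frame of panl_floor between -0.095 and 0.095 m and y of tin3 in the frame of panl_floor between -0.054 and 0.054 m and z of tin3 in the frame of panl_floor between -0.006 and 0.1 m and not (x of w200a in the frame of panl_floor between -0.095 and 0.095 m and y of w200a in the frame of panl_floor between -0.054 and 0.054 m and z of w200a in the frame of panl_floor between -0.006 and 0.1 m) and not (x of w200b in the frame of panl_floor between -0.095 and 0.095 m and y of w200b in the frame of panl_floor between -0.054 and 0.054 m and z of w200b in the frame of panl_floor between -0.006 and 0.1 m) and not (x of w200c in the frame of panl_floor between -0.095 and 0.095 m and y of w200c in the frame of panl_floor between -0.054 and 0.054 m and z of w200c in the frame of panl_floor between -0.006 and 0.1 m) and not (x of w100 in the frame of panl_floor between -0.095 and 0.095 m and y of w100 in the frame of panl_floor between -0.054 and 0.054 m and z of w100 in the frame of panl_floor between -0.006 and 0.1 m) and ((x of w200a in the frame of panr_floor between -0.095 and 0.095 m and y of w200a in the frame of panr_floor between -0.054 and 0.054 m and z of w200a in the frame of panr_floor between -0.006 and 0.1 m) or height (world z) of w200a below 0.045 m) and ((x of w200b in the frame of panr_floor between -0.095 and 0.095 m and y of w200b in the frame of panr_floor between -0.054 and 0.054 m and z of w200b in the frame of panr_floor between -0.006 and 0.1 m) or height (world z) of w200b below 0.045 m) and ((x of w200c in the frame of panr_floor between -0.095 and 0.095 m and y of w200c in the frame of panr_floor between -0.054 and 0.054 m and z of w200c in the frame of panr_floor between -0.006 and 0.1 m) or height (world z) of w200c below 0.045 m) and ((x of w100 in the frame of panr_floor between -0.095 and 0.095 m and y of w100 in the frame of panr_floor between -0.054 and 0.054 m and z of w100 in the frame of panr_floor between -0.006 and 0.1 m) or height (world z) of w100 below 0.045 m) and value of joint beam between -0.025 and 0.025 rad and velocity of joint beam between -0.05 and 0.05 rad/s and linear speed of each of tin0, tin1, tin2, tin3, w200a, w200b, w200c, w100, beaker_a, beaker_b below 0.03 m/s); the robot touches nothing.
It fails at once if the sauce jar is disturbed (moved more than 30 mm) (distance of sauce_jar from where it was at the start of the episode above 0.03 m).
It fails at once if the food can is disturbed (moved more than 30 mm) (distance of food_can from where it was at the start of the episode above 0.03 m).
It fails at once if the tea carton is disturbed (moved more than 30 mm) (distance of tea_carton from where it was at the start of the episode above 0.03 m).
Of tin0, tin1, tin2, tin3 only 2 to 3 are there at a start; the rules pass over those that are not, and their reading is None.
At some moment in a run one of w200a, w200b, w200c, w100 may be knocked a few centimetres aside while the robot is not near it.
It also fails if it takes over 210 s, if anything falls off the work surface, if the arm or the gripper's body presses on something with over 40 N, if the wrist force passes 120 N, or if a joint passes its speed limit or range.

ROBOT

A 6-joint arm with a two-finger parallel gripper is mounted at the origin on the work surface. World frame = base frame: x ahead of the robot, y to its left, z up, the work surface at z = 0. Lengths are in m, angles in degrees, forces in N, time in s.
With the tool pointing down it reaches from about 0.35 to 0.875 m from the base axis. Payload 4.2 kg.
Tool frame: the origin (TCP) lies midway between the tips of the shut fingers; the grasp point (between the pads) lies 19 mm behind it; z points along the fingers, y is the line along which they close (so a half turn about z gives the same grasp; the last joint's range is limited). The gripper opens to 87 mm and grips with 3 to 60 N. Pads are 19 mm wide; open, the fingers measure 117 mm over their backs; the gripper's body (75 mm by 190 mm) begins 51 mm behind the grasp point.
Start: joints at [83.228, 22.042, 0.453, 0, -68.411, -14.817], TCP at [0.23, 0.581, 0.199] pointing down, gripper open.
Joint ranges: [-179.83, 179.83], [-69.29, 118.12], [-61.27, 80.66], [-181.25, 117.63], [-171.15, -9.14], [-177.46, 177.46]. Speed limits (degrees/s): [159.86, 159.86, 180, 180, 180, 180].

INTERFACE

Orientations are given as a 3x3 rotation matrix whose columns are the frame's x, y, z axes.
In Python, from station import r gives the robot as it stands.
- The arm moves only by the shell command python3 steer.py 'ROWS'. ROWS is a JSON list of rows, 1 to 8 of them, each of 7 numbers: the opening from 0.0 (shut) to 1.0 (fully open), then dx, dy, dz in m, then a rotation vector rx, ry, rz in degrees; each row is the pose to reach, as a shift and turn from the pose commanded when the command began, along the tool's axes at that moment; what a row does not reach only later rows make up. A row lasts 1/10 s, in which the tool goes at most 0.05 m and 8.59 degrees, less where a joint would pass 70% of its speed; a pose out of reach is approached as far as the arm can. The fingers move at their own pace and stop on an object; the grip force is fixed at half the most. Time passes only in rows, so rows that do not move let the fingers close. It prints the time, the measured TCP pose, the force, the opening and the grip force at its end.
- r.sense(): the state, without advancing time (a new reading comes with each control period).
- r.capture(name): name is "scene" or "side" or "wrist"; returns a dict with "pixels" (384x512x3 uint8, red, green, blue), "z_map" (384x512 float32, m along the optical axis (not along the pixel's ray), 0 where there is no reading), "K" (3x3 intrinsics, pixels), "world_from_camera" (4x4, takes a point from camera to world coordinates). Camera axes: x right, y up, looking along -z (the intrinsics and any distortion apply to the point x, -y, -z); pixel columns grow to the right and rows downward; lengths in m; the calibration is good to about 2 mm. A picture is of the moment at which its call begins.
- r.finish_job(): hands the job in; it is judged then, once.
The state is a dict: "time_s": time; "joints": joint angles; "joint_velocities": joint speeds; "effort": joint torques, N m; "tcp_pos": TCP position; "ee_rot": TCP orientation; "wrist_force": force on the tool from outside, world axes, zero at the start; "moment": the same for the moment, N m; "gripper_width": opening from 0.0 (shut) to 1.0 (fully open); "gripper_force": force on a finger pad.
Only numpy, scipy, OpenCV 4.12 (cv2) and the standard library are available. Lean on these libraries where they do the work, as an engineer would, in place of code of your own. Each camera call takes 0.05 s, during which the arm holds its last target. There are 200 camera calls.

## Working session

There is one attempt and no reset: what is moved stays moved. The work goes in short steps, Python scripts to look and compute and a shell command to move; the robot and the scene stay as the last step left them, time stands still between calls to the robot, and variables do not carry over. Pictures are saved under pics/ and viewed, at most 14 in all, crops included, and the job is handed in when it is done.

```bash
ls; mkdir -p pics; cat > h.py <<'E'
import numpy as np, cv2, time
from station import r
def cap(n,save=None):
    c=r.capture(n)
    if save: cv2.imwrite('pics/'+save,cv2.cvtColor(c['pixels'],cv2.COLOR_RGB2BGR))
    return c
def cloud(c):
    z=c['z_map'];K=c['K'];v,u=np.mgrid[:384,:512]
    P=np.stack([(u-K[0,2])/K[0,0]*z,-(v-K[1,2])/K[1,1]*z,-z],-1)
    T=c['world_from_camera'];W=P@T[:3,:3].T+T[:3,3]
    W[z<=0]=np.nan
    return W
E
python3 - <<'E'
from h import *
s=r.sense();print({k:np.round(v,3).tolist() for k,v in s.items()})
for n in('scene','side','wrist'):
    c=cap(n,n+'0.png');print(n,c['K'].tolist(),np.round(c['world_from_camera'],3).tolist())
a=[cv2.imread(f'pics/{n}0.png') for n in('scene','side')]
E
```

```text
pics
station.py
steer.py
{'time_s': 0.0, 'joints': [83.228, 22.09, 0.38, -0.029, -68.412, -14.817], 'joint_velocities': [0.06, -0.019, -0.001, 0.02, 0.01, 0.051], 'effort': [-0.001, -39.066, 18.741, 4.22, 0.011, -0.0], 'tcp_pos': [0.23, 0.581, 0.198], 'ee_rot': [[0.93, -0.368, -0.001], [-0.368, -0.93, -0.002], [0.0, 0.002, -1.0]], 'wrist_force': [-0.135, -0.544, 0.454], 'moment': [0.036, 0.024, -0.033], 'gripper_force': 0.0, 'gripper_width': 0.998}
scene [[458.27493171937886, 0.0, 252.48562422673638], [0.0, 458.27493171937886, 188.46955343728098], [0.0, 0.0, 1.0]] [[-0.403, -0.714, 0.573, 1.469], [0.915, -0.316, 0.25, 0.384], [0.003, 0.625, 0.781, 1.275], [0.0, 0.0, 0.0, 1.0]]
side [[368.8873203550536, 0.0, 257.95949144174307], [0.0, 368.8873203550536, 196.405026927099], [0.0, 0.0, 1.0]] [[0.746, 0.375, -0.55, 0.015], [-0.666, 0.408, -0.625, -0.635], [-0.009, 0.832, 0.554, 0.654], [0.0, 0.0, 0.0, 1.0]]
wrist [[266.7108486662516, 0.0, 255.1389201450069], [0.0, 266.7108486662516, 193.69678039189034], [0.0, 0.0, 1.0]] [[-0.368, 0.888, 0.276, 0.306], [-0.93, -0.351, -0.108, 0.549], [0.001, -0.297, 0.955, 0.383], [0.0, 0.0, 0.0, 1.0]]
```

View pics/scene0.png

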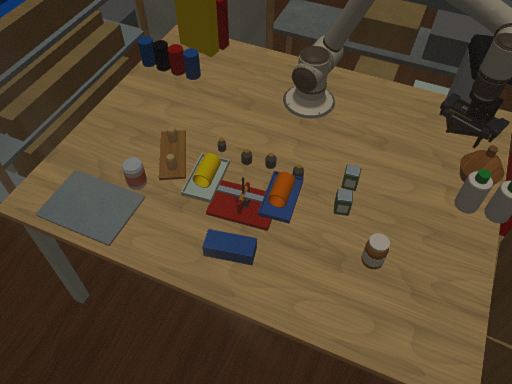

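View pics/side0.png

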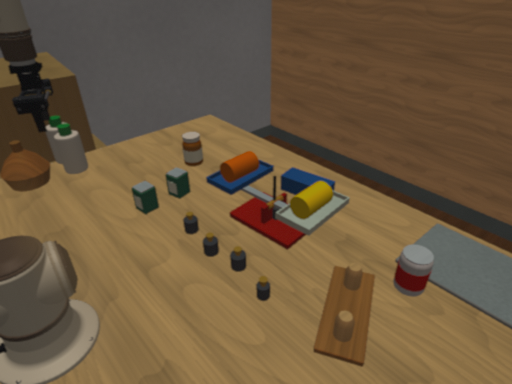

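```bash
python3 - <<'E'
from h import *
# ortho height map from both cameras
for n in('scene','side'):
    W=cloud(cap(n)).reshape(-1,3);print(n,np.isfinite(W[:,0]).sum(),np.nanpercentile(W,[1,50,99],axis=0).round(3).tolist())
E
```

```text
scene 195824 [[-1.429, -1.33, -0.76], [0.52, -0.037, -0.002], [1.23, 0.951, 0.533]]
side 195825 [[-0.032, -0.6, -0.748], [0.634, 0.116, -0.0], [2.195, 1.663, 0.436]]
```
Scene: two tins (green) at (351,177) and (343,201). Weights at (222,144),(247,157),(271,160),(298,171). Beakers yellow in white pan, orange in blue pan. Stand at (172,155).  Note the wrist image may show another tin. "2 to 3 are there".. Two tins visible. A third might be hidden behind something? Robot arm... probably two. Check with wrist and full views later.

The scene view shows two green tins at (351,177) and (343,201), and four weights at (222,144), (247,157), (271,160) and (298,171). The yellow beaker is in the white pan at (207,172) and the orange one in the blue pan at (281,190). The peg stand is at (172,155), the jar at (376,250), the can at (134,172) and the carton at (230,247). The side view agrees, with the weights at (191,223) to (263,288) and the pegs at (353,278) and (344,323).

```bash
python3 - <<'E'
from h import *
C={n:cap(n) for n in('scene','side')}
Ws={n:cloud(C[n]) for n in C}
# fused orthographic max-height and colour, 2mm grid, x 0.2..1.0, y -0.55..0.55
H=np.full((400,550),np.nan)
img=np.zeros((400,550,3),np.uint8)
for n in C:
    W=Ws[n].reshape(-1,3);col=C[n]['pixels'].reshape(-1,3)
    ok=np.isfinite(W[:,0])&(W[:,2]<.25)&(W[:,2]>-.02);W=W[ok];col=col[ok]
    i=((W[:,0]-.2)/.002).astype(int);j=((W[:,1]+.55)/.002).astype(int)
    m=(i>=0)&(i<400)&(j>=0)&(j<550)
    for a,b,z,c in zip(i[m],j[m],W[m,2],col[m]):
        if not H[a,b]>z: H[a,b]=z;img[a,b]=c
M=(cv2.morphologyEx((H>.012).astype(np.uint8),cv2.MORPH_CLOSE,np.ones((3,3))))
nl,L,st,ce=cv2.connectedComponentsWithStats(M)
for k in range(1,nl):
    if st[k,4]<30: continue
    h=H[(L==k)&np.isfinite(H)];pt=np.argwhere(L==k)[:,::-1].astype(np.float32)
    rc=cv2.minAreaRect(pt)
    print(k,st[k,4],'c x%.3f y%.3f'%(.2+.002*ce[k,1],-.55+.002*ce[k,0]),'rect y%.3f x%.3f'%(rc[0][0]*.002-.55,rc[0][1]*.002+.2),'size',np.round(np.array(rc[1])*2),'ang%.1f'%rc[2],'zmax%.3f'%np.percentile(h,98), img[(L==k)&np.isfinite(H)].mean(0).round())
cv2.imwrite('pics/ortho.png',cv2.resize(img[::-1,::-1,::-1],None,fx=1.45,fy=1.45,interpolation=cv2.INTER_NEAREST))
E
```

```text
1 95 c x0.211 y0.533 rect y0.533 x0.213 size [26. 18.] ang90.0 zmax0.249 [47. 39. 28.]
2 823 c x0.374 y0.282 rect y0.283 x0.374 size [65. 56.] ang84.6 zmax0.083 [78. 84. 76.]
3 5520 c x0.504 y-0.365 rect y-0.363 x0.507 size [249.  98.] ang61.7 zmax0.070 [109.  76.  40.]
4 386 c x0.402 y-0.010 rect y-0.010 x0.402 size [48. 40.] ang90.0 zmax0.060 [64. 55. 40.]
5 244 c x0.402 y-0.210 rect y-0.210 x0.402 size [38. 31.] ang78.7 zmax0.056 [75. 62. 40.]
6 389 c x0.414 y0.102 rect y0.102 x0.414 size [48. 40.] ang90.0 zmax0.060 [64. 55. 40.]
7 363 c x0.421 y-0.099 rect y-0.099 x0.422 size [47. 39.] ang71.6 zmax0.060 [66. 56. 40.]
8 807 c x0.490 y0.289 rect y0.289 x0.491 size [64. 56.] ang77.5 zmax0.084 [77. 84. 76.]
9 14426 c x0.615 y-0.022 rect y-0.023 x0.616 size [192. 366.] ang83.9 zmax0.166 [105.  74.  51.]
10 1106 c x0.643 y0.435 rect y0.436 x0.643 size [79. 71.] ang63.4 zmax0.114 [111.  97.  81.]
11 1134 c x0.673 y-0.414 rect y-0.413 x0.674 size [79. 72.] ang63.4 zmax0.103 [112. 108. 103.]
12 5634 c x0.838 y-0.457 rect y-0.450 x0.830 size [203. 223.] ang0.8 zmax0.018 [92. 97. 94.]
20 106 c x0.736 y-0.415 rect y-0.418 x0.739 size [30. 48.] ang90.0 zmax0.016 [89. 92. 88.]
21 35 c x0.736 y-0.385 rect y-0.385 x0.734 size [13. 28.] ang32.5 zmax0.017 [89. 92. 88.]
26 101 c x0.754 y-0.364 rect y-0.364 x0.753 size [22. 32.] ang59.0 zmax0.018 [90. 91. 84.]
27 3042 c x0.797 y0.016 rect y0.013 x0.797 size [ 81. 163.] ang78.9 zmax0.060 [37. 56. 85.]
```

View pics/ortho.png

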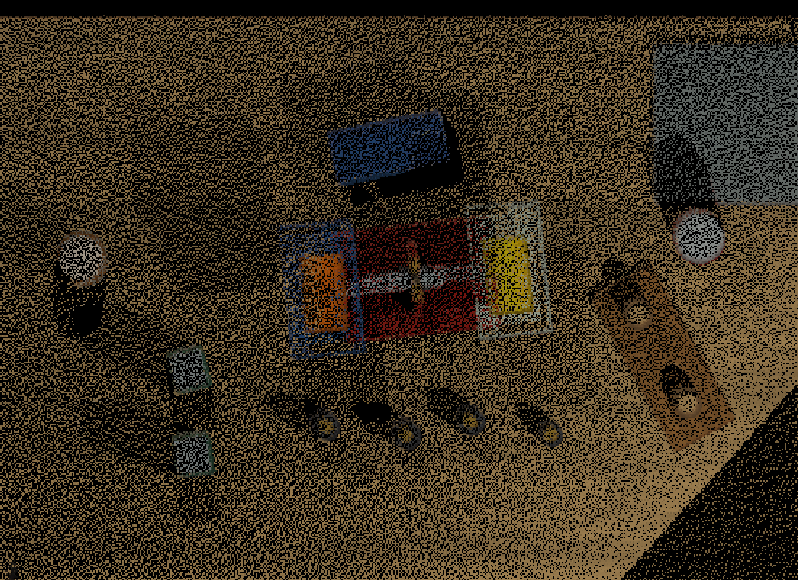

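The fused top view shows the same layout: two tins at left, four weights near the robot, the stand at right, and nothing hidden. Next I'll fit the pegs, pans, beakers and tin lids.

```bash
python3 - <<'E'
from h import *
from scipy.optimize import least_squares
P=[];Q=[];I=[]
for k,n in enumerate(('scene','side')):
    c=cap(n);W=cloud(c).reshape(-1,3);ok=np.isfinite(W[:,0]);P.append(W[ok]);Q.append(c['pixels'].reshape(-1,3)[ok]);I.append(np.full(ok.sum(),k))
P=np.concatenate(P);Q=np.concatenate(Q).astype(int);I=np.concatenate(I)
hsv=cv2.cvtColor(Q.astype(np.uint8)[None],cv2.COLOR_RGB2HSV)[0].astype(int)
def box(x0,x1,y0,y1,z0,z1): return (P[:,0]>x0)&(P[:,0]<x1)&(P[:,1]>y0)&(P[:,1]<y1)&(P[:,2]>z0)&(P[:,2]<z1)
for nm,y0,y1,h0,h1 in(('orange',.02,.2,4,14),('yellow',-.25,-.05,20,34)):
    m=box(.5,.75,y0,y1,.09,.25)&(hsv[:,0]>=h0)&(hsv[:,0]<=h1)&(hsv[:,1]>180)
    p=P[m];
    def f(t): # axis through (0.62,t0,t1) dir (1,t2,t3)
        d=np.array([1,t[2],t[3]]);d/=np.linalg.norm(d);v=p-np.array([.62,t[0],t[1]])
        return np.linalg.norm(v-np.outer(v@d,d),axis=1)-.031
    s=least_squares(f,[(y0+y1)/2,.14,0,0],loss='soft_l1',f_scale=.002);
    d=np.array([1,s.x[2],s.x[3]]);d/=np.linalg.norm(d);al=(p-[.62,s.x[0],s.x[1]])@d
    print(nm,m.sum(),'axis y,z at x=.62',s.x.round(4),'x extent',(.62+np.percentile(al,[1,99])*d[0]).round(4),'rms',np.sqrt(np.mean(np.clip(f(s.x)**2,0,1e-4))).round(4),[np.median(f(s.x)[I[m]==k]).round(4) for k in(0,1)])
# pegs
for x,y in((.565,-.33),(.445,-.395)):
    m=box(x-.05,x+.05,y-.05,y+.05,.064,.08);p=P[m]
    print('peg top',m.sum(),p.mean(0).round(4),[p[I[m]==k].mean(0).round(4).tolist() for k in(0,1)],np.ptp(p,0).round(3))
    m=box(x-.04,x+.04,y-.04,y+.04,.025,.05);p=P[m]
    s=least_squares(lambda t:np.hypot(p[:,0]-t[0],p[:,1]-t[1])-.019,[x,y],loss='soft_l1',f_scale=.002);print('peg side',m.sum(),s.x.round(4))
m=box(.36,.66,-.48,-.24,.011,.02);print('foot z',np.median(P[m,2]).round(4))
def rect(p): 
    (a,b),s,g=cv2.minAreaRect((p[:,:2]*1000).astype(np.float32));return np.round([a,b,*s,g],1)
for nm,x,y in(('tinA',.374,.282),('tinB',.490,.289)):
    m=box(x-.05,x+.05,y-.05,y+.05,.076,.09);print(nm,m.sum(),np.median(P[m,2]).round(4),rect(P[m]),[rect(P[m&(I==k)]).tolist() for k in(0,1)])
for nm,x,y in(('w1',.402,-.01),('w100',.402,-.21),('w2',.414,.102),('w3',.421,-.099)):
    m=box(x-.04,x+.04,y-.04,y+.04,.046,.07);print(nm,m.sum(),P[m].mean(0).round(4),P[m,2].max().round(3),[P[m&(I==k)].mean(0).round(4).tolist() for k in(0,1)])
# pans
m=box(.48,.76,.0,.25,.09,.135)&(hsv[:,0]>100)&(hsv[:,0]<130)&(hsv[:,1]>120);print('blue',m.sum(),rect(P[m]),np.percentile(P[m,2],[1,10,50,90,99]).round(4))
m=box(.48,.76,-.25,-.06,.09,.135)&(hsv[:,1]<70)&(hsv[:,2]>70);print('white',m.sum(),rect(P[m]),np.percentile(P[m,2],[1,10,50,90,99]).round(4))
m=box(.5,.73,-.14,.1,.0,.06)&((hsv[:,0]<5)|(hsv[:,0]>174))&(hsv[:,1]>170);print('red',m.sum(),rect(P[m]),np.median(P[m,2]).round(3))
E
```

```text
orange 1316 axis y,z at x=.62 [0.1075 0.1353 0.0757 0.0142] x extent [0.5439 0.6482] rms 0.0037 [np.float64(-0.001), np.float64(-0.0008)]
yellow 1507 axis y,z at x=.62 [-0.1491  0.1347  0.1044  0.0176] x extent [0.5681 0.6719] rms 0.0042 [np.float64(-0.001), np.float64(-0.0007)]
peg top 154 [ 0.5658 -0.3301  0.0686] [[0.5709, -0.328, 0.069], [0.5637, -0.3309, 0.0684]] [0.04  0.032 0.012]
peg side 186 [ 0.5671 -0.3298]
peg top 204 [ 0.4428 -0.3981  0.0683] [[0.4488, -0.3954, 0.069], [0.4414, -0.3987, 0.0682]] [0.036 0.037 0.01 ]
peg side 213 [ 0.4443 -0.3973]
foot z 0.0141
tinA 283 0.0791 [375.6 284.7  57.9  51.   10.8] [[377.8, 284.7, 54.8, 47.8, 4.9], [371.3, 283.9, 49.1, 51.0, 10.8]]
tinB 272 0.0794 [492.  291.3  54.3  49.8  17.9] [[493.9, 291.3, 52.0, 49.0, 14.9], [488.5, 290.4, 49.1, 47.5, 14.7]]
w1 74 [ 0.4009 -0.0101  0.0566] 0.066 [[0.4067, -0.0072, 0.057], [0.3978, -0.0116, 0.0565]]
w100 89 [ 0.4014 -0.2095  0.0529] 0.059 [[0.4079, -0.2073, 0.0537], [0.3992, -0.2102, 0.0526]]
w2 71 [0.4133 0.1011 0.0558] 0.062 [[0.4173, 0.1031, 0.0554], [0.4102, 0.0996, 0.0562]]
w3 78 [ 0.4197 -0.0987  0.0561] 0.061 [[0.4244, -0.0969, 0.056], [0.4176, -0.0994, 0.0561]]
blue 1280 [601.8 106.4 186.2 103.6   6.3] [0.0998 0.1027 0.1058 0.1159 0.1191]
white 1811 [ 629.1 -151.4  188.2  105.7    6.2] [0.0993 0.1027 0.1057 0.1163 0.1204]
red 2627 [615.9 -22.6 158.6 218.6   6.5] 0.019
```

```bash
cat >> h.py <<'E'
from scipy.spatial.transform import Rotation as Ro
def tool(head,pitch,s=1,roll=0):
    "tool z at heading, pitch below horizontal (deg); y horizontal, sign s; roll about z"
    h,p=np.radians([head,pitch]);z=np.array([np.cos(h)*np.cos(p),np.sin(h)*np.cos(p),-np.sin(p)])
    y=s*np.array([-np.sin(h),np.cos(h),0]);R=np.stack([np.cross(y,z),y,z],1)
    return R@Ro.from_euler('z',roll,degrees=True).as_matrix()
def to(tcp,R=None):
    s=r.sense();R0=np.array(s['ee_rot']);U,_,V=np.linalg.svd(R0);R0=U@V;d=R0.T@(np.array(tcp)-s['tcp_pos'])
    w=np.zeros(3) if R is None else Ro.from_matrix(R0.T@R).as_rotvec(degrees=True)
    print('shift',d.round(4).tolist(),'rot',w.round(2).tolist(),'rows>=%.1f'%max(np.linalg.norm(d)/.05,np.linalg.norm(w)/8.59))
def gp(g,R): return np.array(g)+.019*R[:,2]   # tcp for grasp point
E
python3 - <<'E'
from h import *
R=tool(4.3,45,1);G=gp([.569,.1036,.140],R);print(G)
to(G-.14*R[:,2]+[0,0,.1],R)
R=tool(4.3,45,-1);to(G-.14*R[:,2]+[0,0,.1],R)
E
```

```text
[0.58239721 0.10460734 0.12656497]
shift [0.414, 0.3566, -0.1263] rot [59.52, -13.69, 143.68] rows>=18.2
shift [0.414, 0.3566, -0.1263] rot [10.17, 44.22, -24.53] rows>=11.2
```

```bash
python3 steer.py '[[1,0.2,0.18,-0.15,0,0,0],[1,0.2,0.18,-0.15,0,0,0],[1,0.2,0.18,-0.15,0,0,0],[1,0.2,0.18,-0.15,0,0,0],[1,0.2,0.18,-0.15,0,0,0],[1,0.2,0.18,-0.15,0,0,0],[1,0.2,0.18,-0.15,0,0,0]]'; python3 - <<'E'
from h import *
R=tool(4.3,45,-1);to(gp([.569,.1036,.140],R)-.14*R[:,2]+[0,0,.1],R);print(r.sense()['joints'])
E
```

```text
time_s: 1.15
tcp_pos: [0.3517, 0.3378, 0.3538]
ee_rot: [[0.929, -0.371, 0.005], [-0.371, -0.929, 0.006], [0.003, -0.008, -1.0]]
wrist_force: [-0.4, 0.9, 0.2]
gripper_width: 1.001
gripper_force: 0.0
shift [0.2117, 0.1746, 0.0275] rot [9.87, 43.96, -24.87] rows>=6.0
[ 63.04622936   3.86916159  -1.70357613   0.10943559 -83.98496161
   5.15634106]
```

```bash
python3 steer.py '[[1,0.212,0.175,0.028,9.87,43.96,-24.87],[1,0.212,0.175,0.028,9.87,43.96,-24.87],[1,0.212,0.175,0.028,9.87,43.96,-24.87],[1,0.212,0.175,0.028,9.87,43.96,-24.87],[1,0.212,0.175,0.028,9.87,43.96,-24.87],[1,0.212,0.175,0.028,9.87,43.96,-24.87],[1,0.212,0.175,0.028,9.87,43.96,-24.87],[1,0.212,0.175,0.028,9.87,43.96,-24.87]]'; python3 - <<'E'
from h import *
R=tool(4.3,45,-1);to(gp([.569,.1036,.140],R)-.14*R[:,2]+[0,0,.1],R);print(np.round(r.sense()['joints'],1))
E
```

```text
time_s: 1.95
tcp_pos: [0.4809, 0.0961, 0.3186]
ee_rot: [[0.711, 0.075, 0.699], [0.059, -0.997, 0.047], [0.701, 0.008, -0.713]]
wrist_force: [0.3, 0.0, 0.1]
gripper_width: 0.998
gripper_force: 0.0
shift [0.007, -0.0008, -0.0029] rot [0.33, 0.51, 0.29] rows>=0.2
[ 35.  -17.3 -54.9  61.1 -24.5   8.6]
```

```bash
cat > kin.py <<'E'
import numpy as np
from scipy.optimize import least_squares
from scipy.spatial.transform import Rotation as Ro
lo=np.array([-179.83,-69.29,-61.27,-181.25,-171.15,-177.46]);hi=np.array([179.83,118.12,80.66,117.63,-9.14,177.46])
e=lambda a,t:Ro.from_euler(a,t,degrees=True).as_matrix()
M=np.array([[0,0,1],[0,-1,0],[1,0,0]])  # placeholder tool axes
def fk(q,p):
    a0,h,L1,L2,el,Lt=p;R=e('z',q[0]);x=R@[a0,0,h];R=R@e('y',q[1]);x=x+R@[0,0,L1]
    R=R@e('y',-q[2]);x=x+R@[L2,0,el];R=R@e('x',q[3]*S4)@e('y',-q[4]);x=x+R@[Lt,0,0]
    return x,R@e('x',q[5]*S6)@T
S4=1;S6=1;T=np.eye(3)
E
python3 - <<'E'
import kin,itertools
from kin import *
from h import r
s=r.sense()
D=[([83.228,22.042,.453,0,-68.411,-14.817],[.23,.581,.199],None),
([63.046,3.869,-1.704,.109,-83.985,5.156],[.3517,.3378,.3538],None),
(s['joints'],s['tcp_pos'],s['ee_rot'])]
R0=np.array([[0.93,-0.368,-0.001],[-0.368,-0.93,-0.002],[0,0.002,-1.0]])
for kin.S4,kin.S6 in itertools.product((1,-1),(1,-1)):
    kin.T=np.eye(3);A=fk(D[0][0],np.zeros(6))[1].T@R0;kin.T=np.round(A)
    f=lambda p:np.concatenate([fk(q,p)[0]-x for q,x,_ in D]+[1e-3*(p-p0)])
    p0=np.array([0,.4,.4,.4,0,.25])
    t=least_squares(f,p0)
    print(kin.S4,kin.S6,t.x.round(4),abs(f(t.x)[:9]).max().round(4),np.round(fk(s['joints'],t.x)[1]-np.array(s['ee_rot']),2).tolist(),kin.T.tolist())
E
```

```text
1 1 [ 0.6927 -0.5239  0.1181 -0.2641  0.323  -0.3469] 0.158 [[-1.01, -0.99, -0.42], [-0.71, 1.41, 0.59], [-1.4, -0.0, 0.0]] [[0.0, -0.0, 1.0], [-1.0, 0.0, 0.0], [-0.0, -1.0, -0.0]]
1 -1 [ 0.6927 -0.5239  0.1181 -0.2641  0.323  -0.3469] 0.158 [[-0.73, -1.03, -0.42], [-0.8, 1.2, 0.59], [-1.37, -0.21, 0.0]] [[0.0, -0.0, 1.0], [-1.0, -0.0, 0.0], [0.0, -1.0, -0.0]]
-1 1 [ 0.0608  0.3992  0.6304  0.3631 -0.0826  0.5627] 0.1587 [[-0.01, -0.21, 0.0], [-0.3, 0.03, -0.0], [-0.03, -0.21, 0.0]] [[0.0, -0.0, 1.0], [-1.0, 0.0, 0.0], [-0.0, -1.0, -0.0]]
-1 -1 [ 0.0608  0.3992  0.6304  0.3631 -0.0826  0.5627] 0.1587 [[0.0, -0.0, 0.0], [-0.0, -0.0, -0.0], [0.0, -0.0, 0.0]] [[0.0, -0.0, 1.0], [-1.0, -0.0, 0.0], [0.0, -1.0, -0.0]]
```

```bash
cat > kin.py <<'E'
import numpy as np
from scipy.optimize import least_squares
from scipy.spatial.transform import Rotation as Ro
lo=np.array([-179.83,-69.29,-61.27,-181.25,-171.15,-177.46]);hi=np.array([179.83,118.12,80.66,117.63,-9.14,177.46])
e=lambda a,t:Ro.from_euler(a,t,degrees=True).as_matrix()
T=np.array([[0,0,1],[-1,0,0],[0,-1,0.]])
def fk(q,p):
    a0,h,L1,L2,el,Lt,dy=p;R=e('z',q[0]);x=R@[a0,dy,h];R=R@e('y',q[1]);x=x+R@[0,0,L1]
    R=R@e('y',-q[2]);x=x+R@[L2,0,el];R=R@e('x',-q[3])@e('y',-q[4]);x=x+R@[Lt,0,0]
    return x,R@e('x',-q[5])@T
E
python3 - <<'E'
from kin import *
from h import r
s=r.sense()
D=[([83.228,22.042,.453,0,-68.411,-14.817],[.23,.581,.199]),
([63.046,3.869,-1.704,.109,-83.985,5.156],[.3517,.3378,.3538]),(s['joints'],s['tcp_pos'])]
p0=np.array([0,.4,.4,.4,0,.25,-.16])
f=lambda p:np.concatenate([fk(q,p)[0]-x for q,x in D]+[1e-3*(p-p0)])
t=least_squares(f,p0,x_scale=.1);print(t.x.round(4),f(t.x)[:9].round(4))
E
```

```text
[ 0.2932  0.0597  0.442   0.1325  0.0666  0.2281 -0.1447] [-0.0148  0.0044  0.0554 -0.0125  0.0092 -0.0278  0.0132 -0.028  -0.0276]
```

```bash
sed -i 's/x=R@\[a0,dy,h\]/x=R@[a0,0,h]/; s/x=x+R@\[Lt,0,0\]/x=x+R@[Lt,dy,0]/' kin.py
python3 - <<'E'
from kin import *
from h import r
s=r.sense()
D=[([83.228,22.042,.453,0,-68.411,-14.817],[.23,.581,.199]),
([63.046,3.869,-1.704,.109,-83.985,5.156],[.3517,.3378,.3538]),(s['joints'],s['tcp_pos'])]
p0=np.array([0,.245,.41,.43,0,.3,-.13])
f=lambda p:np.concatenate([fk(q,p)[0]-x for q,x in D]+[1e-3*(p-p0)])
t=least_squares(f,p0,x_scale=.1);print(t.x.round(4),f(t.x)[:9].round(4))
E
```

```text
[-2.000e-04  1.612e-01  5.647e-01  4.221e-01 -3.000e-04  3.299e-01
 -1.598e-01] [-0.0001  0.      0.0001  0.0001 -0.     -0.0001  0.     -0.0001 -0.0001]
```

```bash
cat >> kin.py <<'E'
p=np.array([-.0002,.1612,.5647,.4221,-.0003,.3299,-.1598])
def ik(x,R,q0):
    def f(q):
        a,B=fk(q,p);return np.concatenate([(a-x)*10,Ro.from_matrix(B.T@R).as_rotvec()*3,1e-4*np.radians(q-q0)])
    t=least_squares(f,np.clip(q0,lo+.1,hi-.1),bounds=(lo,hi),x_scale=50.)
    return t.x,abs(t.fun[:6]).max()
def path(P,R,q,n=10):
    "from (P[0],R[0]) through poses, straight"
    out=[]
    for (a,A),(b,B) in zip(zip(P[:-1],R[:-1]),zip(P[1:],R[1:])):
        w=Ro.from_matrix(A.T@B).as_rotvec()
        for k in range(1,n+1):
            q,er=ik(a+(b-a)*k/n,A@Ro.from_rotvec(w*k/n).as_matrix(),q);out.append((q,er))
        print(q.round(0),'err %.4f'%max(o[1] for o in out[-n:]))
    return q
E
python3 - <<'E'
from h import *; from kin import *
s=r.sense();q=np.array(s['joints'])
R=tool(4.3,45,-1);G=gp([.569,.1036,.140],R)
up=np.array([.5,.0,.38])
for sg in(1,-1):
  print(sg);R90=R@e('z',90*sg);R180=R@e('z',178*sg)
  Rp=tool(-30,45,1)
  C=np.array([.567,-.33,.015+.075])  # grasp point at peg
  Gp=gp(C,Rp)
  path([np.array(s['tcp_pos']),G-.1*R[:,2],G,G+[0,0,.12],up,up,up,Gp+[0,0,.15],Gp,Gp-.12*Rp[:,2]],[R,R,R,R,R,R90,R180,Rp,Rp,Rp],q)
E
```

```text
1
[  9.  -5. -59. 118.  -9. -32.] err 0.2619
[  9.   8. -52. 118. -10. -32.] err 0.5331
[ 14.  -2. -52.  95.  -9. -12.] err 0.4954
[ 26. -20. -42.  33. -29.  44.] err 0.1659
[ 26. -20. -42.  33. -29. -46.] err 0.0000
[  26.  -20.  -42.   33.  -29. -134.] err 0.0000
[ -17.    8.  -37.   42.   -9. -141.] err 0.3307
[ -42.   22.  -25. -128.   -9.   47.] err 0.5277
[ -44.    9.  -35. -132.   -9.   52.] err 0.3819
-1
[  9.  -5. -59. 118.  -9. -32.] err 0.2619
[  9.   8. -52. 118. -10. -32.] err 0.5331
[ 14.  -2. -52.  95.  -9. -12.] err 0.4954
[ 26. -20. -42.  33. -29.  44.] err 0.1659
[ 26. -20. -42.  33. -29. 134.] err 0.0000
[  9. -19. -57.  86.  -9. 177.] err 0.3845
[-24.   7. -43.  87.  -9. 177.] err 0.3582
[-31.  19. -43. 118.  -9. 152.] err 0.6987
[-31.   4. -53. 118.  -9. 152.] err 0.6774
```

```bash
cat > scan.py <<'E'
from h import *; from kin import *
rng=np.random.default_rng(0)
def sols(x,R,j1):
    best={}
    for j4 in(-150,-90,-40,0,40,90):
      for j6 in(-120,0,120):
        q,er=ik(x,R,np.array([j1,15,-35,j4,-60,j6]))
        if er<2e-3 and np.all(q>lo+3) and np.all(q<hi-3): best[tuple((q/8).round())]=q
    return list(best.values())
if __name__=='__main__':
  for a in(55,65,75):
    for s in(1,-1):
        R=tool(5,a,s);G=gp([.569,.1036,.141],R)
        print('grasp a',a,'s',s,[q.round(0).tolist() for q in sols(G,R,10)])
  for a in(55,65):
    for hd in(-120,-90,-60,-30,0,30,60,90,150):
      Rp=tool(hd,90-a,1);G=gp([.567,-.33,.091],Rp)
      ss=sols(G,Rp,-30)+sols(G,tool(hd,90-a,-1),-30)
      print('peg a',a,'hd',hd,[q.round(0).tolist() for q in ss])
E
timeout 500 python3 scan.py
```

```text
grasp a 55 s 1 []
grasp a 55 s -1 []
grasp a 65 s 1 [[27.0, 11.0, -45.0, 42.0, -14.0, -152.0]]
grasp a 65 s -1 [[27.0, 11.0, -45.0, 42.0, -14.0, 28.0]]
grasp a 75 s 1 [[30.0, 15.0, -28.0, 11.0, -34.0, -123.0]]
grasp a 75 s -1 [[30.0, 15.0, -28.0, 11.0, -34.0, 57.0]]
peg a 55 hd -120 [[-0.0, 43.0, -18.0, 48.0, -73.0, 117.0], [-0.0, 43.0, -18.0, 48.0, -73.0, -63.0]]
peg a 55 hd -90 [[-6.0, 33.0, -42.0, 86.0, -55.0, 109.0], [-6.0, 33.0, -42.0, 86.0, -55.0, -71.0]]
peg a 55 hd -60 []
peg a 55 hd -30 [[-49.0, 24.0, -32.0, -142.0, -25.0, 65.0], [-49.0, 24.0, -32.0, -142.0, -25.0, -115.0]]
peg a 55 hd 0 [[-45.0, 26.0, -16.0, -86.0, -36.0, 25.0], [-45.0, 26.0, -16.0, -86.0, -36.0, -155.0]]
peg a 55 hd 30 [[-46.0, 33.0, -2.0, -66.0, -61.0, 25.0], [-46.0, 33.0, -2.0, -66.0, -61.0, -155.0]]
peg a 55 hd 60 [[-44.0, 43.0, 15.0, -53.0, -85.0, 30.0], [-44.0, 43.0, 15.0, -53.0, -85.0, -150.0]]
peg a 55 hd 90 [[-38.0, 52.0, 32.0, -43.0, -106.0, 39.0], [-38.0, 52.0, 32.0, -43.0, -106.0, -141.0]]
peg a 55 hd 150 [[-20.0, 63.0, 46.0, -10.0, -127.0, 78.0], [-20.0, 63.0, 46.0, -10.0, -127.0, -102.0]]
peg a 65 hd -120 [[1.0, 47.0, -18.0, 52.0, -80.0, 112.0], [1.0, 47.0, -18.0, 52.0, -80.0, -68.0]]
peg a 65 hd -90 [[-5.0, 37.0, -43.0, 90.0, -65.0, 101.0], [-5.0, 37.0, -43.0, 90.0, -65.0, -79.0]]
peg a 65 hd -60 []
peg a 65 hd -30 [[-53.0, 31.0, -41.0, -152.0, -49.0, 81.0], [-53.0, 31.0, -41.0, -152.0, -49.0, -99.0]]
peg a 65 hd 0 [[-53.0, 31.0, -20.0, -101.0, -48.0, 46.0], [-53.0, 31.0, -20.0, -101.0, -48.0, -134.0]]
peg a 65 hd 30 [[-51.0, 37.0, -2.0, -75.0, -68.0, 35.0], [-51.0, 37.0, -2.0, -75.0, -68.0, -145.0]]
peg a 65 hd 60 [[-47.0, 47.0, 17.0, -60.0, -91.0, 33.0], [-47.0, 47.0, 17.0, -60.0, -91.0, -147.0]]
peg a 65 hd 90 [[-40.0, 56.0, 37.0, -50.0, -114.0, 37.0], [-40.0, 56.0, 37.0, -50.0, -114.0, -143.0]]
peg a 65 hd 150 [[-21.0, 69.0, 54.0, -13.0, -139.0, 76.0], [-21.0, 69.0, 54.0, -13.0, -139.0, -104.0]]
```

```bash
cat > plan1.py <<'E'
from h import *; from kin import *
s=r.sense();q=np.array(s['joints']);x0=np.array(s['tcp_pos']);R0=np.array(s['ee_rot'])
for a,hd in((68,40),(72,40),(70,60)):
  Rg=tool(4.3,a,-1);G=gp([.565,.1033,.141],Rg)
  for pk in([.567,-.33,.095],[.4443,-.3973,.095]):
    Rp=tool(hd,90-a,1);Gp=gp(pk,Rp);W=np.array([.42,-.12,.42])
    print(a,hd,'rot',np.linalg.norm(Ro.from_matrix(Rg.T@Rp).as_rotvec(degrees=True)).round())
    path([x0,G-.1*Rg[:,2],G,G+[0,0,.2],W,Gp+[0,0,.13],Gp,Gp-.1*Rp[:,2]],[R0,Rg,Rg,Rg,Rp,Rp,Rp,Rp],q)
E
python3 plan1.py
```

```text
68 40 rot 155.0
[ 34.   2. -33.  18. -37.  48.] err 0.0000
[ 30.  12. -40.  27. -21.  40.] err 0.0000
[ 32.   2. -16.  12. -53.  57.] err 0.0000
[-50.  -5.  -9. -68. -89.   4.] err 0.0000
[-51.  31.   8. -69. -82.  22.] err 0.0000
[-51.  41.   4. -71. -78.  35.] err 0.0000
[-59.  39.   7. -67. -85.  33.] err 0.0000
68 40 rot 155.0
[ 34.   2. -33.  18. -37.  48.] err 0.0000
[ 30.  12. -40.  27. -21.  40.] err 0.0000
[ 32.   2. -16.  12. -53.  57.] err 0.0000
[-50.  -5.  -9. -68. -89.   4.] err 0.0000
[-63.  31.   7. -65. -92.  27.] err 0.0000
[-63.  42.   4. -65. -86.  39.] err 0.0000
[-70.  41.   9. -61. -94.  36.] err 0.0000
72 40 rot 155.0
[ 32.   4. -27.  12. -43.  54.] err 0.0000
[ 30.  13. -33.  17. -28.  51.] err 0.0000
[ 31.   4. -12.   9. -59.  60.] err 0.0000
[-53.  -4. -11. -72. -91.   8.] err 0.0000
[-52.  32.   7. -73. -85.  25.] err 0.0000
[-53.  43.   5. -74. -81.  38.] err 0.0000
[-60.  41.   7. -69. -88.  36.] err 0.0000
72 40 rot 155.0
[ 32.   4. -27.  12. -43.  54.] err 0.0000
[ 30.  13. -33.  17. -28.  51.] err 0.0000
[ 31.   4. -12.   9. -59.  60.] err 0.0000
[-53.  -4. -11. -72. -91.   8.] err 0.0000
[-64.  33.   7. -68. -94.  29.] err 0.0000
[-64.  43.   4. -67. -89.  41.] err 0.0000
[-71.  43.  10. -63. -97.  38.] err 0.0000
70 60 rot 141.0
[ 33.   3. -30.  15. -40.  51.] err 0.0000
[ 30.  13. -36.  21. -25.  46.] err 0.0000
[ 31.   3. -14.  11. -56.  58.] err 0.0000
[ -48.    6.    0.  -67. -105.   12.] err 0.0000
[ -49.   39.   22.  -65. -101.   23.] err 0.0000
[-48.  48.  18. -63. -95.  34.] err 0.0000
[ -55.   49.   26.  -61. -103.   31.] err 0.0000
70 60 rot 141.0
[ 33.   3. -30.  15. -40.  51.] err 0.0000
[ 30.  13. -36.  21. -25.  46.] err 0.0000
[ 31.   3. -14.  11. -56.  58.] err 0.0000
[ -48.    6.    0.  -67. -105.   12.] err 0.0000
[ -59.   39.   20.  -60. -109.   29.] err 0.0000
[ -58.   48.   17.  -58. -102.   40.] err 0.0000
[ -64.   50.   27.  -56. -111.   36.] err 0.0000
```

```bash
python3 - <<'E'
from h import *
R=tool(4.3,68,-1);G=gp([.565,.1033,.142],R);to(G-.1*R[:,2],R)
E
```

```text
shift [-0.0325, -0.0016, 0.1103] rot [0.38, -22.49, 0.22] rows>=2.6
```

```bash
python3 steer.py '[[1,-0.011,-0.001,0.037,0.1,-7.5,0.1],[1,-0.022,-0.001,0.074,0.2,-15,0.1],[1,-0.0325,-0.0016,0.11,0.4,-22.5,0.2],[1,-0.0325,-0.0016,0.11,0.4,-22.5,0.2],[1,-0.0325,-0.0016,0.11,0.4,-22.5,0.2]]'; python3 - <<'E'
from h import *
R=tool(4.3,68,-1);G=gp([.565,.1033,.142],R);to(G,R)
c=cap('wrist','w1.png');W=cloud(c);hsv=cv2.cvtColor(c['pixels'],cv2.COLOR_RGB2HSV).astype(int)
m=(hsv[...,0]>=4)&(hsv[...,0]<=14)&(hsv[...,1]>180)&(W[...,2]>.1)
p=W[m];print(m.sum(),p.min(0).round(3),p.max(0).round(3));t=p[p[:,2]>.16];print(t[:,1].mean(),t[:,0].mean(),t[:,2].max())
E
```

```text
time_s: 2.45
tcp_pos: [0.5389, 0.1085, 0.2193]
ee_rot: [[0.924, 0.08, 0.374], [0.073, -0.997, 0.033], [0.375, -0.004, -0.927]]
wrist_force: [0.0, 0.1, 0.2]
gripper_width: 1.003
gripper_force: 0.0
shift [-0.0053, 0.0076, 0.1002] rot [-0.3, -0.02, 0.2] rows>=2.0
254 [0.496 0.053 0.145] [0.598 0.186 0.36 ]
0.11416065949709168 0.5202987389233927 0.3600917814276288
```

View pics/w1.png

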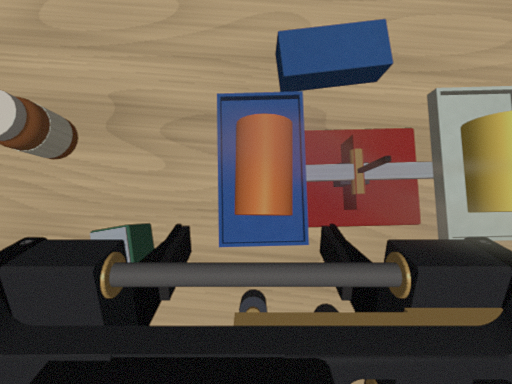

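The wrist view shows the orange beaker at (265,165) ahead of the fingers, with its near (closed) end at row 214. It sits about 8 mm to the right of the finger midline (column 255), which agrees with the computed shift.

```bash
python3 steer.py '[[1,-0.005,0.0076,0,0,0,0],[1,-0.005,0.0076,0.03,0,0,0],[1,-0.005,0.0076,0.06,0,0,0],[1,-0.005,0.0076,0.08,0,0,0],[1,-0.005,0.0076,0.1,0,0,0],[1,-0.005,0.0076,0.1,0,0,0]]';  python3 - <<'E'
from h import *
R=tool(4.3,68,-1);G=gp([.565,.1033,.142],R);to(G,R)
E
python3 steer.py '[[0,0,0,0,0,0,0],[0,0,0,0,0,0,0],[0,0,0,0,0,0,0],[0,0,0,0,0,0,0],[0,0,0,0,0,0,0],[0,0,0,0,0,0,0],[0,0,0,0,0,0,0],[0,0,0,0,0,0,0]]'
```

```text
time_s: 3.1
tcp_pos: [0.5674, 0.0984, 0.1236]
ee_rot: [[0.925, 0.079, 0.372], [0.074, -0.997, 0.029], [0.373, 0.0, -0.928]]
wrist_force: [-0.5, -0.6, 0.2]
gripper_width: 1.002
gripper_force: 0.0
shift [0.005, -0.005, 0.0012] rot [-0.08, 0.07, 0.23] rows>=0.1
time_s: 3.9
tcp_pos: [0.5702, 0.1002, 0.1258]
ee_rot: [[0.923, 0.08, 0.377], [0.073, -0.997, 0.032], [0.378, -0.002, -0.926]]
wrist_force: [0.1, -0.4, 0.8]
gripper_width: 0.616
gripper_force: 28.1
```

```bash
python3 steer.py '[[0,0.004,0,-0.01,0,0,0],[0,0.012,0,-0.03,0,0,0],[0,0.02,0,-0.05,0,0,0],[0,0.028,0,-0.07,0,0,0],[0,0.028,0,-0.07,0,0,0]]';  python3 - <<'E'
from h import *
cap('wrist','w2.png');s=r.sense();print(s['gripper_width'],s['gripper_force'],s['wrist_force'])
cap('side','s2.png')
a=cv2.imread('pics/w2.png');b=cv2.imread('pics/s2.png')[100:290,120:420];cv2.imwrite('pics/v2.png',np.vstack([a[:300],cv2.resize(b,(512,300))]))
E
```

```text
time_s: 4.4
tcp_pos: [0.5709, 0.1007, 0.204]
ee_rot: [[0.921, 0.08, 0.381], [0.072, -0.997, 0.034], [0.382, -0.004, -0.924]]
wrist_force: [-0.2, -0.2, -0.9]
gripper_width: 0.617
gripper_force: 29.0
0.6156258614289516 28.95992532838136 [ 0.27956117  0.41553601 -2.16007803]
```

View pics/v2.png

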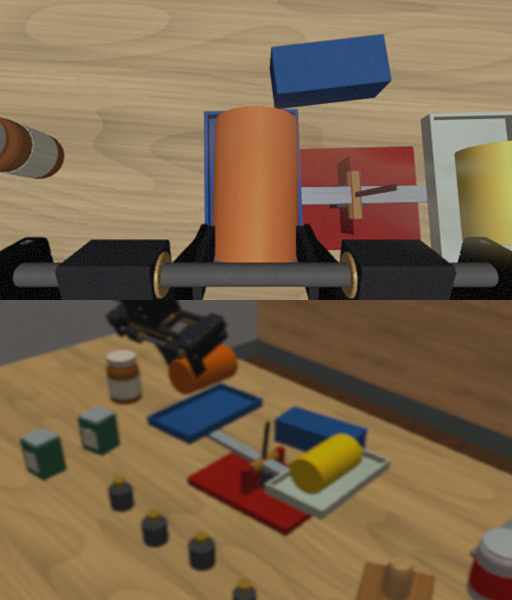

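The orange beaker is gripped and level: upper half, beaker at (256,185) between the fingers; lower half, clear of the blue pan. I'll lift higher and fit its pose in the tool frame.

```bash
cat >> h.py <<'E'
def beaker(nm,cams=('scene','side'),axis0=None):
    "fit held/laid beaker; returns bottom centre B and axis d (towards mouth) in world and tool"
    from scipy.optimize import least_squares
    h0,h1=((4,14) if nm=='orange' else (20,34));p=[];s=r.sense();x=np.array(s['tcp_pos']);R=np.array(s['ee_rot'])
    for n in cams:
        c=cap(n);W=cloud(c);hv=cv2.cvtColor(c['pixels'],cv2.COLOR_RGB2HSV).astype(int)
        m=(hv[...,0]>=h0)&(hv[...,0]<=h1)&(hv[...,1]>180)&(np.linalg.norm(W-x,axis=-1)<.13)
        p.append(W[m])
    p=np.concatenate(p)
    d0=np.array([1,0,0.]) if axis0 is None else np.array(axis0);c0=p.mean(0)
    A=np.linalg.svd(d0[None])[2][1:]
    def f(t):
        d=d0+t[2]*A[0]+t[3]*A[1];d/=np.linalg.norm(d);v=p-(c0+t[0]*A[0]+t[1]*A[1]);return np.linalg.norm(v-np.outer(v@d,d),axis=1)-.031
    best=min((least_squares(f,[a,b,0,0],loss='soft_l1',f_scale=.002) for a in(-.02,.02) for b in(-.02,.02)),key=lambda t:t.cost);t=best.x
    d=d0+t[2]*A[0]+t[3]*A[1];d/=np.linalg.norm(d);o=c0+t[0]*A[0]+t[1]*A[1];al=(p-o)@d;e=np.percentile(al,[1,99])
    B=o+d*((e[0]+e[1])/2-.05)
    print(nm,len(p),'B',B.round(4),'d',d.round(4),'len',np.ptp(e).round(4),'cost %.2e'%(best.cost/len(p)),'tool B',(R.T@(B-x)).round(4).tolist(),'tool d',(R.T@d).round(4).tolist())
    return B,d,R.T@(B-x),R.T@d
E
python3 steer.py '[[0,0.02,0,-0.04,0,0,0],[0,0.04,0,-0.09,0,0,0],[0,0.05,0,-0.12,0,0,0],[0,0.05,0,-0.12,0,0,0],[0,0.05,0,-0.12,0,0,0]]'
python3 - <<'E'
from h import *
beaker('orange');print(np.round(tool(4.3,68,-1).T@[np.cos(.075),np.sin(.075),0],3))
E
```

```text
time_s: 5.0
tcp_pos: [0.5696, 0.0992, 0.3291]
ee_rot: [[0.924, 0.079, 0.373], [0.072, -0.997, 0.031], [0.375, -0.002, -0.927]]
wrist_force: [-0.7, -0.2, -2.2]
gripper_width: 0.617
gripper_force: 29.0
orange 1594 B [0.5449 0.0982 0.3356] d [ 0.9969  0.0781 -0.0051] len 0.1058 cost 4.96e-06 tool B [-0.0206, -0.0009, -0.0153] tool d [0.9253, 0.0004, 0.3792]
[0.927 0.    0.375]
```

```bash
cat >> h.py <<'E'
def split(x1,R1,n,x0=None,R0=None):
    s=r.sense();x0=np.array(s['tcp_pos']) if x0 is None else x0;R0=np.array(s['ee_rot']) if R0 is None else R0
    w=Ro.from_matrix(R0.T@R1).as_rotvec(degrees=True)
    for k in range(n):
        R=R0@Ro.from_rotvec(w*k/n,degrees=True).as_matrix();print(k,'shift',(R.T@(x1-x0)/n).round(4).tolist(),'rot',(w/n).round(2).tolist(),'rows %.1f'%max(np.linalg.norm(x1-x0)/n/.05,np.linalg.norm(w)/n/8.59))
def place(Bw,Bt,hd,pitch): R=tool(hd,pitch,1);return np.array(Bw)-R@np.array(Bt),R
E
python3 - <<'E'
from h import *; from kin import *
Bt=[-.0206,-.0009,-.0153];x,R=place([.567,-.33,.115],Bt,40,22.3);print(x)
split(np.array([.42,-.12,.42]),R,3)
s=r.sense();path([np.array(s['tcp_pos']),np.array([.42,-.12,.42]),x+[0,0,.1],x],[np.array(s['ee_rot']),R,R,R],np.array(s['joints']))
E
```

```text
[ 0.57127738 -0.32523599  0.090135  ]
0 shift [-0.0399, 0.0688, -0.0492] rot [19.64, -11.35, 46.42] rows 6.0
1 shift [0.0045, 0.0623, -0.0696] rot [19.64, -11.35, 46.42] rows 6.0
2 shift [0.024, 0.0209, -0.0879] rot [19.64, -11.35, 46.42] rows 6.0
[-50.  -5.  -9. -68. -88.   4.] err 0.0000
[-52.  33.   7. -69. -82.  25.] err 0.0000
[-52.  41.   4. -71. -79.  35.] err 0.0000
```

```bash
python3 steer.py '[[0,-0.007,0.012,-0.008,3.3,-1.9,7.7],[0,-0.014,0.023,-0.016,6.5,-3.8,15.5],[0,-0.02,0.034,-0.025,9.8,-5.7,23.2],[0,-0.027,0.046,-0.033,13.1,-7.6,31],[0,-0.034,0.058,-0.041,16.4,-9.5,38.7],[0,-0.04,0.069,-0.049,19.64,-11.35,46.42],[0,-0.04,0.069,-0.049,19.64,-11.35,46.42],[0,-0.04,0.069,-0.049,19.64,-11.35,46.42]]'
python3 - <<'E'
from h import *
x,R=place([.567,-.33,.115],[-.0206,-.0009,-.0153],40,22.3)
split(np.array([.42,-.12,.42]),R,2);print(r.sense()['joints'])
E
```

```text
time_s: 5.9
tcp_pos: [0.5203, 0.0254, 0.3591]
ee_rot: [[0.789, -0.548, 0.277], [-0.613, -0.683, 0.397], [-0.028, -0.483, -0.875]]
wrist_force: [-0.8, 0.2, -2.0]
gripper_width: 0.62
gripper_force: 29.2
0 shift [0.0041, 0.0624, -0.0694] rot [19.55, -11.33, 46.46] rows 6.0
1 shift [0.0239, 0.0214, -0.0877] rot [19.55, -11.33, 46.46] rows 6.0
[  5.61980778  -0.28554726  -2.35381145 -23.08280603 -69.74002914
  50.71593045]
```

```bash
python3 steer.py '[[0,0.001,0.01,-0.012,3.3,-1.9,7.7],[0,0.001,0.021,-0.023,6.5,-3.8,15.5],[0,0.002,0.031,-0.035,9.8,-5.7,23.2],[0,0.003,0.042,-0.046,13.1,-7.6,31],[0,0.004,0.052,-0.058,16.4,-9.5,38.7],[0,0.004,0.062,-0.069,19.6,-11.35,46.46],[0,0.004,0.062,-0.069,19.6,-11.35,46.46]]'
python3 steer.py '[[0,0.004,0.004,-0.015,3.3,-1.9,7.7],[0,0.008,0.007,-0.029,6.5,-3.8,15.5],[0,0.012,0.011,-0.044,9.8,-5.7,23.2],[0,0.016,0.014,-0.058,13.1,-7.6,31],[0,0.02,0.018,-0.073,16.4,-9.5,38.7],[0,0.024,0.021,-0.088,19.6,-11.35,46.46],[0,0.024,0.021,-0.088,19.6,-11.35,46.46],[0,0.024,0.021,-0.088,19.6,-11.35,46.46]]'
python3 - <<'E'
from h import *
B,d,Bt,dt=beaker('orange',axis0=[0,0,-1])
x,R=place([.567,-.33,.115],[-.0206,-.0009,-.0153],40,22.3)
to(x+[0,0,.11],R);print(x,r.sense()['joints'])
E
```

```text
time_s: 6.6
tcp_pos: [0.4696, -0.0472, 0.3891]
ee_rot: [[0.245, -0.87, 0.428], [-0.753, 0.107, 0.649], [-0.61, -0.481, -0.629]]
wrist_force: [0.3, -0.3, -2.2]
gripper_width: 0.619
gripper_force: 29.5
time_s: 7.4
tcp_pos: [0.421, -0.1185, 0.421]
ee_rot: [[-0.286, -0.645, 0.709], [-0.245, 0.764, 0.597], [-0.926, -0.003, -0.376]]
wrist_force: [-0.3, 0.4, -1.3]
gripper_width: 0.618
gripper_force: 29.7
orange 1320 B [ 0.4161 -0.1239  0.4459] d [-3.750e-02 -9.000e-04 -9.993e-01] len 0.1 cost 3.70e-06 tool B [-0.0203, -0.0011, -0.0161] tool d [0.9368, 0.0261, 0.349]
shift [0.2127, -0.2544, 0.0656] rot [0.15, 0.23, 0.19] rows>=6.8
[ 0.57127738 -0.32523599  0.090135  ] [-49.82749357  -4.86770409  -9.00187841 -67.97791057 -88.43990068
   3.96190385]
```

```bash
python3 steer.py '[[0,0.03,-0.036,0.009,0,0,0],[0,0.061,-0.073,0.019,0,0,0],[0,0.091,-0.109,0.028,0,0,0],[0,0.122,-0.145,0.037,0,0,0],[0,0.152,-0.182,0.047,0,0,0],[0,0.182,-0.218,0.056,0,0,0],[0,0.213,-0.254,0.066,0.15,0.2,0.2],[0,0.213,-0.254,0.066,0.15,0.2,0.2]]'
python3 steer.py '[[0,0,0,0,0,0,0],[0,0,0,0,0,0,0],[0,0,0,0,0,0,0]]'
python3 - <<'E'
from h import *
B,d,Bt,dt=beaker('orange',axis0=[0,0,-1])
x,R=place([.567,-.33,.115],[-.0204,-.001,-.0157],40,22.3)
to(x+[0,0,.06],R);to(x+[0,0,.002],R)
# pegs again
a=cap('scene')['pixels'][100:220,100:260];b=cap('side')['pixels'][190:370,270:470]
cv2.imwrite('pics/v3.png',np.hstack([cv2.resize(a,(400,300)),cv2.resize(b,(333,300))])[...,::-1])
E
```

```text
time_s: 8.3
tcp_pos: [0.5719, -0.3262, 0.1885]
ee_rot: [[-0.301, -0.641, 0.706], [-0.233, 0.768, 0.597], [-0.925, 0.015, -0.38]]
wrist_force: [-1.4, 1.8, -2.4]
gripper_width: 0.619
gripper_force: 29.7
time_s: 8.6
tcp_pos: [0.5702, -0.325, 0.2023]
ee_rot: [[-0.288, -0.641, 0.711], [-0.245, 0.767, 0.593], [-0.926, -0.003, -0.378]]
wrist_force: [-0.1, 0.0, -2.0]
gripper_width: 0.618
gripper_force: 29.7
orange 940 B [ 0.5586 -0.3324  0.2488] d [ 0.0469  0.02   -0.9987] len 0.1419 cost 1.15e-05 tool B [-0.0379, 0.0016, -0.0302] tool d [0.906, -0.0115, 0.4232]
shift [0.0477, -0.0006, 0.0211] rot [-0.2, 0.06, 0.1] rows>=1.0
shift [0.1014, -0.0004, 0.043] rot [-0.2, 0.06, 0.1] rows>=2.2
```

View pics/v3.png

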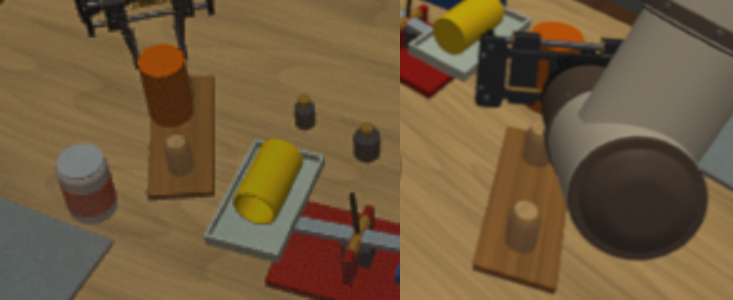

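The beaker hangs mouth down above the far peg: in the left crop it is at (167,85), with the far peg at (180,155) below and in front of it. That gap matches the 6 cm rim height above the peg top. I'll lower it slowly and watch the force.

```bash
python3 steer.py '[[0,0.016,0,0.007,0,0,0],[0,0.032,0,0.014,0,0,0],[0,0.048,-0.0005,0.021,0,0,0],[0,0.048,-0.0005,0.021,0,0,0],[0,0.048,-0.0005,0.021,0,0,0]]'
python3 steer.py '[[0,0.01,0,0.004,0,0,0],[0,0.02,0,0.008,0,0,0],[0,0.02,0,0.008,0,0,0],[0,0.02,0,0.008,0,0,0]]'
python3 - <<'E'
from h import *
x,R=place([.567,-.33,.115],[-.0204,-.001,-.0157],40,22.3);to(x+[0,0,.002],R)
E
```

```text
time_s: 9.3
tcp_pos: [0.5712, -0.3253, 0.1479]
ee_rot: [[-0.291, -0.64, 0.711], [-0.241, 0.768, 0.593], [-0.926, 0.001, -0.378]]
wrist_force: [0.4, -0.5, -0.9]
gripper_width: 0.618
gripper_force: 29.7
time_s: 9.7
tcp_pos: [0.571, -0.3251, 0.1253]
ee_rot: [[-0.292, -0.64, 0.71], [-0.24, 0.768, 0.594], [-0.926, 0.002, -0.378]]
wrist_force: [0.7, -0.0, -1.2]
gripper_width: 0.616
gripper_force: 29.7
shift [0.0304, -0.0003, 0.0131] rot [-0.11, 0.08, -0.2] rows>=0.7
```

```bash
python3 steer.py '[[0,0.009,0,0.004,0,0,0],[0,0.018,0,0.008,0,0,0],[0,0.026,0,0.011,0,0,0],[0,0.026,0,0.011,0,0,0],[0,0.026,0,0.011,0,0,0]]'
python3 steer.py '[[0,0.003,0,0.001,0,0,0],[0,0.006,0,0.002,0,0,0],[0,0.006,0,0.002,0,0,0],[0,0.006,0,0.002,0,0,0]]'

```

```text
time_s: 10.2
tcp_pos: [0.5713, -0.3249, 0.0969]
ee_rot: [[-0.292, -0.64, 0.71], [-0.24, 0.768, 0.594], [-0.926, 0.003, -0.378]]
wrist_force: [0.4, -0.2, -0.7]
gripper_width: 0.615
gripper_force: 29.7
time_s: 10.6
tcp_pos: [0.5711, -0.3255, 0.093]
ee_rot: [[-0.289, -0.641, 0.711], [-0.242, 0.768, 0.594], [-0.926, -0.001, -0.377]]
wrist_force: [-2.6, -1.7, 5.7]
gripper_width: 0.618
gripper_force: 29.9
```

```bash
python3 steer.py '[[1,0,0,0,0,0,0],[1,0,0,0,0,0,0],[1,0,0,0,0,0,0],[1,0,0,0,0,0,0],[1,0,0,0,0,0,0]]'
python3 steer.py '[[1,0,0,-0.03,0,0,0],[1,0,0,-0.07,0,0,0],[1,0,0,-0.12,0,0,0],[1,-0.05,0,-0.14,0,0,0],[1,-0.1,0,-0.16,0,0,0],[1,-0.1,0,-0.16,0,0,0]]'
python3 - <<'E'
from h import *; from kin import *
c=cap('side','s4.png');W=cloud(c);hv=cv2.cvtColor(c['pixels'],cv2.COLOR_RGB2HSV).astype(int)
m=(hv[...,0]>=4)&(hv[...,0]<=14)&(hv[...,1]>180)&(np.linalg.norm(W-[.567,-.33,.07],axis=-1)<.1)
t=W[m];print(m.sum(),t.max(0),'top',[f(t[t[:,2]>.108]).round(4).tolist() for f in (lambda a:a.mean(0),lambda a:a.min(0),lambda a:a.max(0))])
c=cap('scene');W=cloud(c);hv=cv2.cvtColor(c['pixels'],cv2.COLOR_RGB2HSV).astype(int)
m=(hv[...,0]>=20)&(hv[...,0]<=34)&(hv[...,1]>180)&(np.linalg.norm(W-[.62,-.149,.13],axis=-1)<.1);p=W[m]
c=cap('side');W=cloud(c);hv=cv2.cvtColor(c['pixels'],cv2.COLOR_RGB2HSV).astype(int)
m=(hv[...,0]>=20)&(hv[...,0]<=34)&(hv[...,1]>180)&(np.linalg.norm(W-[.62,-.149,.13],axis=-1)<.1);p=np.concatenate([p,W[m]])
def f(t):
    d=np.array([1,t[2],t[3]]);d/=np.linalg.norm(d);v=p-np.array([.62,t[0],t[1]]);return np.linalg.norm(v-np.outer(v@d,d),axis=1)-.031
s=least_squares(f,[-.149,.12,.1,0],loss='soft_l1',f_scale=.002);print('yellow',len(p),s.x.round(4),np.percentile(p[:,0],[1,99]).round(4),r.sense()['joints'])
E
```

```text
time_s: 11.1
tcp_pos: [0.571, -0.325, 0.0908]
ee_rot: [[-0.292, -0.64, 0.71], [-0.241, 0.768, 0.593], [-0.926, 0.002, -0.378]]
wrist_force: [-0.3, 1.0, 0.6]
gripper_width: 0.961
gripper_force: 0.0
time_s: 11.7
tcp_pos: [0.4871, -0.3982, 0.2513]
ee_rot: [[-0.285, -0.64, 0.714], [-0.252, 0.768, 0.588], [-0.925, -0.012, -0.38]]
wrist_force: [-0.2, -0.6, 0.4]
gripper_width: 1.0
gripper_force: 0.0
796 [ 0.60566959 -0.30783695  0.11666954] top [[0.5611, -0.3416, 0.1137], [0.5317, -0.3621, 0.1082], [0.5906, -0.3129, 0.1167]]
yellow 1495 [-0.1485  0.1229  0.1037  0.016 ] [0.5673 0.6717] [-60.99968438  30.79036255  11.51063256 -65.4863486  -92.24227057
  21.86996144]
```

View pics/s4.png

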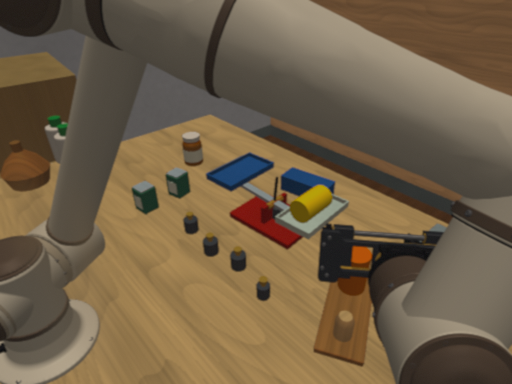

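Orange beaker seated: its top is at z 0.114, hidden behind the gripper at (362,256) in the side view. The white pan has dropped about 12 mm with the yellow beaker at (312,203). Yellow beaker next.

```bash
python3 - <<'E'
from h import *; from kin import *
s=r.sense();q=np.array(s['joints']);x0=np.array(s['tcp_pos']);R0=np.array(s['ee_rot'])
Rg=tool(5.9,68,-1);G=gp([.589,-.1517,.1295],Rg);W=np.array([.42,-.2,.40]);P=G-.08*Rg[:,2]+[0,0,.15]
q1=path([x0,W,P,G-.08*Rg[:,2],G,G+[0,0,.2]],[R0,R0,Rg,Rg,Rg,Rg],q)
to(W);split(P,Rg,3,W,R0)
Rp=tool(40,22.3,1);x,_=place([.4443,-.3973,.115],[-.0204,-.001,-.0157],40,22.3)
path([G+[0,0,.2],W,x+[0,0,.11],x,x-.12*Rp[:,2]],[Rg,Rp,Rp,Rp,Rp],q1)
E
```

```text
[-57.   3.  -4. -67. -93.   9.] err 0.0000
[ -1.   3.  -7.  -3. -58.  98.] err 0.0000
[ -1.   9. -22.  -4. -37. 100.] err 0.0000
[ -1.  17. -24.  -5. -28. 101.] err 0.0000
[ -0.   7.  -6.  -3. -55.  98.] err 0.0000
shift [-0.1719, 0.193, 0.0101] rot [0.0, 0.0, 0.0] rows>=5.2
0 shift [0.0018, -0.0195, 0.0518] rot [-19.78, 10.96, -46.89] rows 6.1
1 shift [0.0139, -0.0304, 0.0442] rot [-19.78, 10.96, -46.89] rows 6.1
2 shift [0.0303, -0.0262, 0.0382] rot [-19.78, 10.96, -46.89] rows 6.1
[-57.   3.  -4. -67. -93.   9.] err 0.0000
[-64.  33.   7. -64. -92.  29.] err 0.0000
[-64.  41.   4. -64. -87.  39.] err 0.0000
[-72.  41.  11. -60. -97.  36.] err 0.0000
```

```bash
python3 steer.py '[[1,-0.03,0.03,0,0,0,0],[1,-0.06,0.065,0.003,0,0,0],[1,-0.09,0.1,0.005,0,0,0],[1,-0.12,0.13,0.007,0,0,0],[1,-0.15,0.165,0.009,0,0,0],[1,-0.172,0.193,0.01,0,0,0],[1,-0.172,0.193,0.01,0,0,0]]'
python3 steer.py '[[1,0,-0.003,0.009,-3.3,1.8,-7.8],[1,0,-0.007,0.017,-6.6,3.7,-15.6],[1,0,-0.01,0.026,-9.9,5.5,-23.4],[1,0,-0.013,0.035,-13.2,7.3,-31.2],[1,0.001,-0.016,0.043,-16.5,9.1,-39],[1,0.002,-0.0195,0.052,-19.8,11,-46.9],[1,0.002,-0.0195,0.052,-19.8,11,-46.9]]'
python3 steer.py '[[1,0.002,-0.005,0.007,-3.3,1.8,-7.8],[1,0.005,-0.01,0.015,-6.6,3.7,-15.6],[1,0.007,-0.015,0.022,-9.9,5.5,-23.4],[1,0.009,-0.02,0.029,-13.2,7.3,-31.2],[1,0.012,-0.025,0.037,-16.5,9.1,-39],[1,0.014,-0.03,0.044,-19.8,11,-46.9],[1,0.014,-0.03,0.044,-19.8,11,-46.9]]'
python3 steer.py '[[1,0.005,-0.004,0.006,-3.3,1.8,-7.8],[1,0.01,-0.009,0.013,-6.6,3.7,-15.6],[1,0.015,-0.013,0.019,-9.9,5.5,-23.4],[1,0.02,-0.017,0.025,-13.2,7.3,-31.2],[1,0.025,-0.022,0.032,-16.5,9.1,-39],[1,0.03,-0.026,0.038,-19.8,11,-46.9],[1,0.03,-0.026,0.038,-19.8,11,-46.9],[1,0.03,-0.026,0.038,-19.8,11,-46.9]]'
python3 - <<'E'
from h import *
Rg=tool(5.9,68,-1);G=gp([.589,-.1517,.1295],Rg);to(G-.05*Rg[:,2],Rg);to(G,Rg)
E
```

```text
time_s: 12.55
tcp_pos: [0.419, -0.1976, 0.4018]
ee_rot: [[-0.289, -0.642, 0.71], [-0.244, 0.767, 0.594], [-0.926, -0.002, -0.378]]
wrist_force: [0.8, -0.3, -0.2]
gripper_width: 0.996
gripper_force: 0.0
time_s: 13.25
tcp_pos: [0.4706, -0.1843, 0.3758]
ee_rot: [[0.256, -0.87, 0.422], [-0.749, 0.097, 0.655], [-0.611, -0.484, -0.627]]
wrist_force: [-0.1, 0.5, -0.5]
gripper_width: 1.002
gripper_force: 0.0
time_s: 13.95
tcp_pos: [0.5174, -0.1683, 0.3547]
ee_rot: [[0.801, -0.534, 0.271], [-0.598, -0.692, 0.405], [-0.029, -0.486, -0.874]]
wrist_force: [-0.7, -0.3, -0.6]
gripper_width: 0.994
gripper_force: 0.0
time_s: 14.75
tcp_pos: [0.5647, -0.1548, 0.3341]
ee_rot: [[0.924, 0.1, 0.369], [0.092, -0.995, 0.039], [0.371, -0.002, -0.929]]
wrist_force: [0.2, -0.1, 0.4]
gripper_width: 0.998
gripper_force: 0.0
shift [-0.0534, -0.0003, 0.1681] rot [-0.03, 0.2, -0.21] rows>=3.5
shift [-0.0532, -0.0003, 0.2181] rot [-0.03, 0.2, -0.21] rows>=4.5
```

```bash
python3 steer.py '[[1,-0.015,0,0.045,0,0,0],[1,-0.03,0,0.09,0,0,0],[1,-0.044,0,0.135,0,0.1,0],[1,-0.0534,0,0.168,0,0.2,-0.2],[1,-0.0534,0,0.168,0,0.2,-0.2],[1,-0.0534,0,0.168,0,0.2,-0.2]]'
python3 - <<'E'
from h import *
Rg=tool(5.9,68,-1);G=gp([.589,-.1517,.1295],Rg);to(G,Rg)
E
```

```text
time_s: 15.35
tcp_pos: [0.5797, -0.1546, 0.1605]
ee_rot: [[0.921, 0.103, 0.376], [0.097, -0.995, 0.037], [0.378, 0.002, -0.926]]
wrist_force: [0.0, -0.6, 0.2]
gripper_width: 0.999
gripper_force: 0.0
shift [-0.003, -0.002, 0.0513] rot [0.1, -0.19, 0.08] rows>=1.0
```

```bash
python3 steer.py '[[1,-0.003,-0.002,0.02,0,0,0],[1,-0.003,-0.002,0.04,0,0,0],[1,-0.003,-0.002,0.051,0,0,0],[1,-0.003,-0.002,0.051,0,0,0],[1,-0.003,-0.002,0.051,0,0,0]]'
python3 steer.py '[[0,0,0,0,0,0,0],[0,0,0,0,0,0,0],[0,0,0,0,0,0,0],[0,0,0,0,0,0,0],[0,0,0,0,0,0,0],[0,0,0,0,0,0,0]]'
python3 steer.py '[[0,0.01,0,-0.02,0,0,0],[0,0.02,0,-0.05,0,0,0],[0,0.04,0,-0.09,0,0,0],[0,0.055,0,-0.135,0,0,0],[0,0.07,0,-0.18,0,0,0],[0,0.07,0,-0.18,0,0,0],[0,0.07,0,-0.18,0,0,0]]'
python3 - <<'E'
from h import *
B,d,Bt,dt=beaker('yellow')
x,R=place([.4443,-.3973,.115],Bt,40,22.3);print(x,tool(40,22.3,1)@dt)
split(np.array([.42,-.2,.40]),R,3)
E
```

```text
time_s: 15.85
tcp_pos: [0.5962, -0.1501, 0.1134]
ee_rot: [[0.92, 0.106, 0.378], [0.099, -0.994, 0.038], [0.38, 0.003, -0.925]]
wrist_force: [0.2, -0.5, 0.2]
gripper_width: 1.0
gripper_force: 0.0
time_s: 16.45
tcp_pos: [0.5952, -0.1498, 0.1116]
ee_rot: [[0.921, 0.106, 0.376], [0.099, -0.994, 0.038], [0.378, 0.002, -0.926]]
wrist_force: [-0.2, -0.5, -0.2]
gripper_width: 0.641
gripper_force: 28.5
time_s: 17.15
tcp_pos: [0.5916, -0.1493, 0.3052]
ee_rot: [[0.92, 0.106, 0.377], [0.099, -0.994, 0.039], [0.379, 0.001, -0.926]]
wrist_force: [-0.1, -0.8, -2.5]
gripper_width: 0.634
gripper_force: 28.3
yellow 1657 B [ 0.5593 -0.1531  0.3151] d [ 0.9925  0.1219 -0.0125] len 0.1197 cost 9.45e-06 tool B [-0.0264, 0.0004, -0.0215] tool d [0.9206, -0.0162, 0.3902]
[ 0.45211587 -0.39124043  0.08246653] [ 0.0193482  -0.00490068 -0.9998008 ]
0 shift [-0.0419, 0.0108, -0.0521] rot [19.79, -10.95, 46.88] rows 6.1
1 shift [-0.0363, 0.0261, -0.0509] rot [19.79, -10.95, 46.88] rows 6.1
2 shift [-0.0218, 0.0318, -0.0557] rot [19.79, -10.95, 46.88] rows 6.1
```

```bash
sed -i 's/(20,34)); *p=/(25,34));p=/; s/else (20,34))/else (25,34))/' h.py
python3 steer.py '[[0,-0.007,0.002,-0.009,3.3,-1.8,7.8],[0,-0.014,0.004,-0.017,6.6,-3.7,15.6],[0,-0.021,0.005,-0.026,9.9,-5.5,23.4],[0,-0.028,0.007,-0.035,13.2,-7.3,31.2],[0,-0.035,0.009,-0.043,16.5,-9.1,39],[0,-0.042,0.011,-0.052,19.8,-10.95,46.9],[0,-0.042,0.011,-0.052,19.8,-10.95,46.9]]'
python3 steer.py '[[0,-0.006,0.004,-0.009,3.3,-1.8,7.8],[0,-0.012,0.009,-0.017,6.6,-3.7,15.6],[0,-0.018,0.013,-0.025,9.9,-5.5,23.4],[0,-0.024,0.017,-0.034,13.2,-7.3,31.2],[0,-0.03,0.022,-0.042,16.5,-9.1,39],[0,-0.036,0.026,-0.051,19.8,-10.95,46.9],[0,-0.036,0.026,-0.051,19.8,-10.95,46.9]]'
python3 steer.py '[[0,-0.004,0.005,-0.009,3.3,-1.8,7.8],[0,-0.007,0.011,-0.019,6.6,-3.7,15.6],[0,-0.011,0.016,-0.028,9.9,-5.5,23.4],[0,-0.015,0.021,-0.037,13.2,-7.3,31.2],[0,-0.018,0.027,-0.046,16.5,-9.1,39],[0,-0.022,0.032,-0.056,19.8,-10.95,46.9],[0,-0.022,0.032,-0.056,19.8,-10.95,46.9],[0,-0.022,0.032,-0.056,19.8,-10.95,46.9]]'
python3 - <<'E'
from h import *
B,d,Bt,dt=beaker('yellow',axis0=[0,0,-1])
c=cap('side');W=cloud(c);print(r.sense()['tcp_pos'])
for n in('scene','side'):
    c=cap(n);W=cloud(c);hv=cv2.cvtColor(c['pixels'],cv2.COLOR_RGB2HSV).astype(int)
    m=(hv[...,0]>=24)&(hv[...,0]<=34)&(hv[...,1]>150)&(np.linalg.norm(W-r.sense()['tcp_pos'],axis=-1)<.13);print(n,m.sum(),np.percentile(W[m],[1,50,99],axis=0).round(3).tolist())
E
```

```text
time_s: 17.95
tcp_pos: [0.5342, -0.1686, 0.3347]
ee_rot: [[0.798, -0.535, 0.276], [-0.602, -0.689, 0.403], [-0.026, -0.488, -0.873]]
wrist_force: [1.1, -0.2, -0.9]
gripper_width: 0.636
gripper_force: 28.4
time_s: 18.65
tcp_pos: [0.4768, -0.1846, 0.3673]
ee_rot: [[0.255, -0.867, 0.428], [-0.752, 0.101, 0.652], [-0.608, -0.488, -0.626]]
wrist_force: [0.1, -0.2, -2.3]
gripper_width: 0.636
gripper_force: 28.5
time_s: 19.45
tcp_pos: [0.4209, -0.2004, 0.4015]
ee_rot: [[-0.286, -0.643, 0.71], [-0.247, 0.766, 0.594], [-0.926, -0.005, -0.378]]
wrist_force: [1.0, 0.2, -1.1]
gripper_width: 0.635
gripper_force: 28.6
yellow 228 B [ 0.4091 -0.2038  0.4321] d [ 0.0405 -0.0635 -0.9972] len 0.0955 cost 1.56e-05 tool B [-0.0241, 0.0049, -0.022] tool d [0.9272, -0.0696, 0.3679]
[ 0.42142505 -0.20039584  0.40178983]
scene 495 [[0.375, -0.253, 0.33], [0.429, -0.198, 0.411], [0.446, -0.176, 0.429]]
side 198 [[0.38, -0.239, 0.327], [0.397, -0.235, 0.339], [0.421, -0.216, 0.356]]
```

```bash
sed -i 's/else (25,34))/else (20,34))/; s/al=(p-o)@d;/al=((p-o)@d)[abs(f(t))<.0025];/' h.py
python3 - <<'E'
from h import *
B,d,Bt,dt=beaker('yellow',axis0=[0,0,-1]);beaker('yellow',('scene',),[0,0,-1]);beaker('yellow',('side',),[0,0,-1])
x,R=place([.4443,-.3973,.115],Bt,40,22.3);print(x)
a=cap('scene')['pixels'][60:220,100:312];b=cap('side')['pixels'][120:280,230:442]
cv2.imwrite('pics/v5.png',np.hstack([cv2.resize(a,(400,300)),cv2.resize(b,(400,300))])[...,::-1])
E
```

```text
yellow 1017 B [ 0.4134 -0.2087  0.4269] d [-0.025   0.0105 -0.9996] len 0.099 cost 9.53e-06 tool B [-0.0189, -0.0013, -0.02] tool d [0.9304, 0.0277, 0.3654]
yellow 704 B [ 0.4121 -0.2086  0.4279] d [ 0.0027  0.0102 -0.9999] len 0.0993 cost 1.17e-05 tool B [-0.0194, -0.0005, -0.021] tool d [0.923, 0.0093, 0.3848]
yellow 314 B [ 0.4113 -0.2076  0.3913] d [-1.790e-02 -3.000e-04 -9.998e-01] len 0.0283 cost 3.09e-07 tool B [0.0144, 0.0009, -0.0071] tool d [0.9313, 0.0145, 0.3639]
[ 0.4521429  -0.38902676  0.08992602]
```

View pics/v5.png

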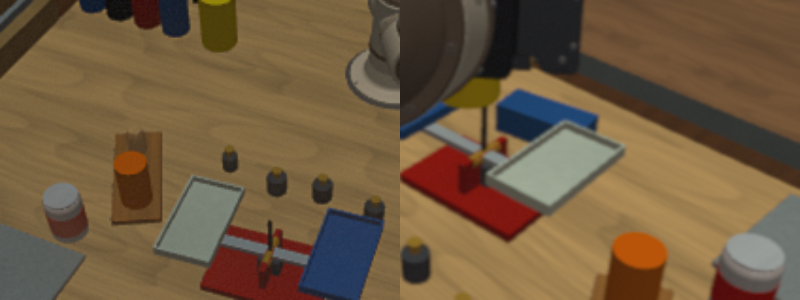

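Both pans are empty. The orange beaker stands over the far peg, at (133,180) left and (637,265) right. The yellow one is at (218,20) left, held mouth down. Its fitted offset agrees with the grasp geometry.

```bash
python3 - <<'E'
from h import *
x,R=place([.4443,-.3973,.115],[-.0193,-.0005,-.0205],40,22.3);print(x)
to(x+[0,0,.11],R)
E
```

```text
[ 0.45289789 -0.38943281  0.0893646 ]
shift [0.2248, -0.1646, -0.013] rot [-0.1, 0.17, 0.16] rows>=5.6
```

```bash
python3 steer.py '[[0,0.035,-0.027,-0.002,0,0,0],[0,0.07,-0.054,-0.004,0,0,0],[0,0.105,-0.081,-0.006,0,0,0],[0,0.14,-0.108,-0.008,0,0,0],[0,0.18,-0.135,-0.01,0,0,0],[0,0.225,-0.1646,-0.013,0,0.2,0.2],[0,0.225,-0.1646,-0.013,0,0.2,0.2],[0,0.225,-0.1646,-0.013,0,0.2,0.2]]'
python3 steer.py '[[0,0,0,0,0,0,0],[0,0,0,0,0,0,0]]'
python3 - <<'E'
from h import *
x,R=place([.4443,-.3973,.115],[-.0193,-.0005,-.0205],40,22.3)
to(x+[0,0,.035],R);to(x+[0,0,.001],R)
E
```

```text
time_s: 20.8
tcp_pos: [0.4526, -0.3898, 0.1967]
ee_rot: [[-0.293, -0.641, 0.71], [-0.239, 0.768, 0.594], [-0.926, 0.005, -0.379]]
wrist_force: [-0.1, 0.0, 0.1]
gripper_width: 0.64
gripper_force: 28.6
time_s: 21.0
tcp_pos: [0.4529, -0.3891, 0.202]
ee_rot: [[-0.289, -0.642, 0.711], [-0.248, 0.767, 0.592], [-0.925, -0.005, -0.381]]
wrist_force: [-0.5, -0.5, -0.9]
gripper_width: 0.637
gripper_force: 28.6
shift [0.0719, 0.0001, 0.0294] rot [-0.19, -0.07, 0.22] rows>=1.6
shift [0.1033, 0.0003, 0.0423] rot [-0.19, -0.07, 0.22] rows>=2.2
```

```bash
python3 steer.py '[[0,0.02,0,0.008,0,0,0],[0,0.04,0,0.016,0,0,0],[0,0.06,0,0.024,0,0,0],[0,0.072,0,0.029,0,0,0.1],[0,0.072,0,0.029,0,0,0.1]]'
python3 steer.py '[[0,0.01,0,0.004,0,0,0],[0,0.02,0,0.008,0,0,0],[0,0.026,0,0.011,0,0,0],[0,0.026,0,0.011,0,0,0]]'
python3 steer.py '[[0,0.003,0,0.001,0,0,0],[0,0.006,0,0.002,0,0,0],[0,0.006,0,0.002,0,0,0]]'
```

```text
time_s: 21.5
tcp_pos: [0.4521, -0.389, 0.1215]
ee_rot: [[-0.293, -0.641, 0.71], [-0.241, 0.768, 0.594], [-0.925, 0.003, -0.38]]
wrist_force: [0.7, 0.9, -0.9]
gripper_width: 0.636
gripper_force: 28.6
time_s: 21.9
tcp_pos: [0.4524, -0.3893, 0.0924]
ee_rot: [[-0.293, -0.64, 0.71], [-0.241, 0.768, 0.594], [-0.925, 0.003, -0.379]]
wrist_force: [0.4, -0.8, -1.5]
gripper_width: 0.639
gripper_force: 28.6
time_s: 22.2
tcp_pos: [0.4518, -0.39, 0.0913]
ee_rot: [[-0.286, -0.643, 0.71], [-0.243, 0.766, 0.596], [-0.927, -0.002, -0.375]]
wrist_force: [-5.5, -2.2, 11.7]
gripper_width: 0.638
gripper_force: 29.3
```

```bash
python3 steer.py '[[1,0,0,0,0,0,0],[1,0,0,0,0,0,0],[1,0,0,0,0,0,0],[1,0,0,0,0,0,0],[1,0,0,0,0,0,0]]'
python3 steer.py '[[1,0,0,-0.03,0,0,0],[1,0,0,-0.07,0,0,0],[1,0,0,-0.12,0,0,0],[1,-0.05,0,-0.13,0,0,0],[1,-0.1,0.03,-0.13,0,0,0],[1,-0.14,0.06,-0.13,0,0,0],[1,-0.18,0.09,-0.13,0,0,0],[1,-0.22,0.12,-0.13,0,0,0]]'
python3 - <<'E'
from h import *; from kin import *
s=r.sense();q=np.array(s['joints']);x0=np.array(s['tcp_pos']);R0=np.array(s['ee_rot']);print(x0,q)
for s_ in (1,-1):
  for yaw in (-165,-75,15,105):
    R=np.stack([[np.cos(np.radians(yaw)),np.sin(np.radians(yaw)),0],[np.sin(np.radians(yaw)),-np.cos(np.radians(yaw)),0],[0,0,-1]],1)
    if s_==1:
        W=np.array([.44,.0,.38]);print(yaw,np.linalg.norm(Ro.from_matrix(R0.T@R).as_rotvec(degrees=True)));path([x0,W,np.array([.491,.291,.25]),np.array([.491,.291,.06]),np.array([.6,.1,.3]),np.array([.6,.1,.17])],[R0,R,R,R,R,R],q)
for n in('scene','side'):
    c=cap(n);W=cloud(c)
    for nm,pk in(('far',[.567,-.33]),('near',[.4443,-.3973])):
        m=(abs(W[...,0]-pk[0])<.045)&(abs(W[...,1]-pk[1])<.045)&(W[...,2]>.108)&(W[...,2]<.13);t=W[m]
        if len(t)>20:(a,b),rad=cv2.minEnclosingCircle((t[:,:2]*1000).astype(np.float32));print(n,nm,m.sum(),np.median(t[:,2]).round(4),a,b,rad)
E
```

```text
time_s: 22.7
tcp_pos: [0.4522, -0.3896, 0.0867]
ee_rot: [[-0.293, -0.641, 0.71], [-0.242, 0.768, 0.593], [-0.925, 0.002, -0.38]]
wrist_force: [0.2, 0.2, 0.1]
gripper_width: 0.968
gripper_force: 0.0
time_s: 23.5
tcp_pos: [0.3484, -0.3259, 0.3345]
ee_rot: [[-0.293, -0.641, 0.71], [-0.242, 0.768, 0.593], [-0.925, 0.002, -0.38]]
wrist_force: [-0.1, -0.5, 0.2]
gripper_width: 1.001
gripper_force: 0.0
[ 0.34841458 -0.32593741  0.33450983] [ -69.79655377   16.0833533     1.52952942  -62.89386801 -101.90855748
   21.21729187]
-165 71.56300862956473
[ 21.  -1.  -3.  -0. -88. -96.] err 0.0000
[  47.   15.   -3.   -0.  -73. -122.] err 0.0000
[  47.   25.  -18.   -0.  -48. -122.] err 0.0000
[  25.   18.    8.    0.  -81. -100.] err 0.0000
[  25.   22.   -4.   -0.  -64. -100.] err 0.0000
-75 91.2178990060594
[ 21.  -1.  -3.  -0. -88.  -6.] err 0.0000
[ 47.  15.  -3.  -0. -73. -32.] err 0.0000
[ 47.  25. -18.  -0. -48. -32.] err 0.0000
[ 25.  18.   8.   0. -81. -10.] err 0.0000
[ 25.  22.  -4.  -0. -64. -10.] err 0.0000
15 159.48609629340808
[ 21.  -1.  -3.  -0. -88.  84.] err 0.0000
[ 47.  15.  -3.  -0. -73.  58.] err 0.0000
[ 47.  25. -18.  -0. -48.  58.] err 0.0000
[ 25.  18.   8.   0. -81.  80.] err 0.0000
[ 25.  22.  -4.  -0. -64.  80.] err 0.0000
105 126.80338082910188
[  17.   -0.   -1.   -3.  -89. -177.] err 0.2127
[  33.   15.    0.  -15.  -72. -177.] err 0.8551
[  35.   25.  -14.  -19.  -48. -177.] err 0.8212
[  20.   18.   11.   -5.  -82. -177.] err 0.7313
[  20.   22.   -2.   -6.  -66. -177.] err 0.3604
scene far 194 0.1143 565.941650390625 -332.65423583984375 34.41313934326172
scene near 172 0.1147 445.44451904296875 -396.86297607421875 33.624778747558594
side far 139 0.1138 565.054931640625 -341.49761962890625 28.336124420166016
side near 670 0.114 441.1607666015625 -396.7876281738281 31.916223526000977
```

Both beakers are seated on the pegs, with tops at z 0.114 to 0.115. Next, the tins.

```bash
cat >> h.py <<'E'
def down(yaw):
    a=np.radians(yaw);return np.array([[np.cos(a),np.sin(a),0],[np.sin(a),-np.cos(a),0],[0,0,-1]])
E
python3 - <<'E'
from h import *
split(np.array([.44,.0,.36]),down(-167),2)
E
```

```text
0 shift [-0.064, 0.0951, 0.1246] rot [7.68, 33.15, 12.03] rows 4.2
1 shift [-0.0957, 0.1253, 0.0615] rot [7.68, 33.15, 12.03] rows 4.2
```

```bash
python3 steer.py '[[1,-0.013,0.019,0.025,1.5,6.6,2.4],[1,-0.026,0.038,0.05,3.1,13.3,4.8],[1,-0.038,0.057,0.075,4.6,19.9,7.2],[1,-0.051,0.076,0.1,6.1,26.5,9.6],[1,-0.064,0.095,0.125,7.7,33.15,12],[1,-0.064,0.095,0.125,7.7,33.15,12]]'
python3 steer.py '[[1,-0.019,0.025,0.012,1.5,6.6,2.4],[1,-0.038,0.05,0.025,3.1,13.3,4.8],[1,-0.057,0.075,0.037,4.6,19.9,7.2],[1,-0.077,0.1,0.049,6.1,26.5,9.6],[1,-0.096,0.125,0.0615,7.7,33.15,12],[1,-0.096,0.125,0.0615,7.7,33.15,12],[1,-0.096,0.125,0.0615,7.7,33.15,12]]'
python3 - <<'E'
from h import *
to([.43,.23,.32],down(-167))
E
```

```text
time_s: 24.2
tcp_pos: [0.3963, -0.1613, 0.347]
ee_rot: [[-0.76, -0.45, 0.469], [-0.338, 0.89, 0.307], [-0.556, 0.075, -0.828]]
wrist_force: [0.1, -0.0, -0.4]
gripper_width: 1.0
gripper_force: 0.0
time_s: 24.9
tcp_pos: [0.4433, 0.0004, 0.3552]
ee_rot: [[-0.973, -0.229, -0.009], [-0.229, 0.973, 0.009], [0.007, 0.011, -1.0]]
wrist_force: [0.3, -0.0, -1.2]
gripper_width: 0.997
gripper_force: 0.0
shift [-0.0399, 0.2261, 0.0373] rot [0.61, -0.4, 0.25] rows>=4.7
```

```bash
python3 steer.py '[[1,-0.008,0.045,0.008,0,0,0],[1,-0.016,0.09,0.015,0,0,0],[1,-0.024,0.135,0.022,0,0,0],[1,-0.032,0.18,0.03,0,0,0],[1,-0.04,0.226,0.037,0.6,-0.4,0.2],[1,-0.04,0.226,0.037,0.6,-0.4,0.2],[1,-0.04,0.226,0.037,0.6,-0.4,0.2]]'
python3 - <<'E'
from h import *
c=cap('wrist','w6.png');W=cloud(c);print(r.sense()['tcp_pos'])
m=((W[...,2]>.074)&(W[...,2]<.086)&(W[...,1]>.22)&(W[...,1]<.35)&(W[...,0]<.55)).astype(np.uint8)
n,L,st,ce=cv2.connectedComponentsWithStats(cv2.morphologyEx(m,cv2.MORPH_OPEN,np.ones((3,3))))
for k in range(1,n):
    if st[k,4]>200:
        p=W[L==k];print(st[k,4],np.median(p[:,2]).round(4),np.round(np.array(cv2.minAreaRect((p[:,:2]*1000).astype(np.float32))[0]),1),cv2.minAreaRect((p[:,:2]*1000).astype(np.float32))[1:])
for n in('scene','side'):
    c=cap(n);W2=cloud(c)
    for x,y in((.375,.284),(.491,.291)):
        q=W2[(abs(W2[...,0]-x)<.045)&(abs(W2[...,1]-y)<.045)&(W2[...,2]>.074)&(W2[...,2]<.086)]
        if len(q)>20:print(n,len(q),cv2.minAreaRect((q[:,:2]*1000).astype(np.float32)))
E
```

```text
time_s: 25.6
tcp_pos: [0.43, 0.2265, 0.3222]
ee_rot: [[-0.975, -0.221, 0.004], [-0.221, 0.975, 0.001], [-0.004, 0.0, -1.0]]
wrist_force: [-0.0, -0.6, 1.3]
gripper_width: 1.003
gripper_force: 0.0
[0.43022572 0.2258297  0.32273113]
950 0.0792 [373.1 284.5] ((49.443782806396484, 49.522132873535156), 7.586819171905518)
761 0.0792 [489.4 290.2] ((49.21116638183594, 49.85374069213867), 13.736713409423828)
scene 166 ((376.8896789550781, 284.7044677734375), (52.88359069824219, 53.327415466308594), 11.649188995361328)
scene 172 ((493.23907470703125, 291.36212158203125), (55.9047966003418, 49.851741790771484), 17.04814338684082)
side 168 ((369.83306884765625, 284.0422668457031), (49.875545501708984, 50.62394332885742), 7.639471054077148)
side 147 ((486.455810546875, 288.7741394042969), (50.00342559814453, 52.747127532958984), 14.86859130859375)
```

View pics/w6.png

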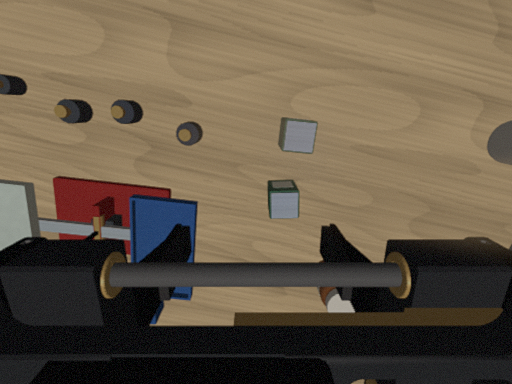

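Only two tins are present, lids at (283,205) and (299,135). The wrist fit gives centres (0.489,0.290) turned 14° and (0.373,0.2845) turned 8°, with lids at z 0.079. I'll take the farther one first.

```bash
python3 - <<'E'
from h import *
to([.4895,.2902,.14],down(-166));to([.4895,.2902,.042],down(-166))
E
```

```text
shift [-0.0706, 0.0502, 0.1837] rot [0.06, 0.35, -1.4] rows>=4.1
shift [-0.07, 0.0501, 0.2817] rot [0.06, 0.35, -1.4] rows>=5.9
```

```bash
python3 steer.py '[[1,-0.02,0.014,0.045,0,0,0],[1,-0.04,0.028,0.09,0,0,0],[1,-0.06,0.042,0.135,0,0.2,-1],[1,-0.0705,0.05,0.184,0,0.35,-1.4],[1,-0.0705,0.05,0.184,0,0.35,-1.4],[1,-0.0705,0.05,0.184,0,0.35,-1.4]]'
python3 - <<'E'
from h import *
to([.4895,.2902,.042],down(-166))
E
```

```text
time_s: 26.35
tcp_pos: [0.4893, 0.29, 0.1389]
ee_rot: [[-0.97, -0.242, -0.002], [-0.242, 0.97, -0.002], [0.002, -0.001, -1.0]]
wrist_force: [0.7, -0.4, 1.8]
gripper_width: 1.001
gripper_force: 0.0
shift [-0.0005, 0.0003, 0.0969] rot [-0.08, -0.14, 0.03] rows>=1.9
```

```bash
python3 steer.py '[[1,0,0,0.04,0,0,0],[1,0,0,0.08,0,0,0],[1,0,0,0.097,0,0,0],[1,0,0,0.097,0,0,0],[0,0,0,0.097,0,0,0],[0,0,0,0.097,0,0,0],[0,0,0,0.097,0,0,0],[0,0,0,0.097,0,0,0]]'
python3 steer.py '[[0,0,0,0,0,0,0],[0,0,0,0,0,0,0]]'
python3 steer.py '[[0,0,0,-0.03,0,0,0],[0,0,0,-0.08,0,0,0],[0,0,0,-0.13,0,0,0],[0,0,0,-0.18,0,0,0],[0,0,0,-0.22,0,0,0],[0,0,0,-0.22,0,0,0]]'
python3 - <<'E'
from h import *
for n in('scene','side'):
    c=cap(n);W=cloud(c);hv=cv2.cvtColor(c['pixels'],cv2.COLOR_RGB2HSV).astype(int)
    m=(hv[...,0]>100)&(hv[...,0]<130)&(hv[...,1]>120)&(abs(W[...,0]-.6)<.13)&(abs(W[...,1]-.106)<.09)&(W[...,2]>.07)&(W[...,2]<.15);p=W[m]
    print(n,m.sum(),cv2.minAreaRect((p[:,:2]*1000).astype(np.float32)),np.percentile(p[:,2],[5,50,95,99]).round(4))
to([.6467,.1113,.262],down(-173.8));to([.6467,.1113,.155],down(-173.8))
E
```

```text
time_s: 27.15
tcp_pos: [0.4893, 0.292, 0.0435]
ee_rot: [[-0.97, -0.244, 0.001], [-0.244, 0.97, 0.002], [-0.001, 0.002, -1.0]]
wrist_force: [-0.1, 0.2, -0.1]
gripper_width: 0.721
gripper_force: 0.0
time_s: 27.35
tcp_pos: [0.4889, 0.2916, 0.0425]
ee_rot: [[-0.97, -0.244, -0.001], [-0.244, 0.97, 0.0], [0.0, 0.0, -1.0]]
wrist_force: [-1.0, -0.8, 2.2]
gripper_width: 0.587
gripper_force: 30.0
time_s: 27.95
tcp_pos: [0.4916, 0.2933, 0.2692]
ee_rot: [[-0.97, -0.245, 0.01], [-0.245, 0.97, 0.008], [-0.011, 0.006, -1.0]]
wrist_force: [0.3, 0.3, -0.7]
gripper_width: 0.591
gripper_force: 30.0
scene 1293 ((601.387939453125, 107.29448699951172), (186.75860595703125, 100.90599060058594), 6.4174981117248535) [0.1004 0.105  0.1163 0.1192]
side 1183 ((598.3248291015625, 106.44671630859375), (181.36289978027344, 106.1817626953125), 5.888134479522705) [0.1028 0.105  0.1157 0.117 ]
shift [-0.1093, -0.2135, -0.0] rot [0.1, -0.03, 7.91] rows>=4.8
shift [-0.1093, -0.2136, 0.107] rot [0.1, -0.03, 7.91] rows>=5.3
```

```bash
python3 steer.py '[[0,-0.022,-0.042,0,0,0,1.6],[0,-0.044,-0.085,0,0,0,3.2],[0,-0.066,-0.128,0,0,0,4.8],[0,-0.087,-0.17,0,0,0,6.4],[0,-0.1075,-0.213,0,0,0,7.9],[0,-0.1075,-0.213,0,0,0,7.9],[0,-0.1075,-0.213,0,0,0,7.9],[0,-0.1075,-0.213,0,0,0,7.9]]'
python3 - <<'E'
from h import *
to([.6447,.1117,.155],down(-173.8));to([.6447,.1117,.142],down(-173.8))
E
```

```text
time_s: 28.85
tcp_pos: [0.6442, 0.1116, 0.2602]
ee_rot: [[-0.994, -0.109, -0.004], [-0.109, 0.994, -0.001], [0.004, -0.0, -1.0]]
wrist_force: [0.4, 0.5, -1.2]
gripper_width: 0.594
gripper_force: 30.0
shift [-0.0009, 0.0001, 0.1052] rot [-0.01, -0.24, 0.06] rows>=2.1
shift [-0.001, 0.0001, 0.1182] rot [-0.01, -0.24, 0.06] rows>=2.4
```

```bash
python3 steer.py '[[0,-0.001,0,0.04,0,0,0],[0,-0.001,0,0.08,0,0,0],[0,-0.001,0,0.1,0,0,0],[0,-0.001,0,0.11,0,0,0],[0,-0.001,0,0.118,0,0,0],[0,-0.001,0,0.118,0,0,0]]'
python3 steer.py '[[1,0,0,0,0,0,0],[1,0,0,0,0,0,0],[1,0,0,0,0,0,0],[1,0,0,0,0,0,0],[1,0,0,0,0,0,0],[1,0,0,-0.03,0,0,0],[1,0,0,-0.08,0,0,0],[1,0,0,-0.12,0,0,0]]'
python3 - <<'E'
from h import *
to([.3733,.2845,.26],down(-172.2))
E
```

```text
time_s: 29.45
tcp_pos: [0.6458, 0.112, 0.1439]
ee_rot: [[-0.994, -0.109, -0.001], [-0.109, 0.994, 0.0], [0.001, 0.0, -1.0]]
wrist_force: [-0.1, -0.3, 0.0]
gripper_width: 0.59
gripper_force: 30.0
time_s: 30.25
tcp_pos: [0.6465, 0.111, 0.2663]
ee_rot: [[-0.994, -0.109, 0.0], [-0.109, 0.994, -0.0], [-0.0, -0.0, -1.0]]
wrist_force: [0.8, -0.1, 0.3]
gripper_width: 0.998
gripper_force: 0.0
shift [0.2528, 0.2021, 0.0062] rot [-0.02, 0.02, -1.57] rows>=6.5
```

Move to the second tin and measure the pan heights (beam tilt) on the way.

```bash
cat >> h.py <<'E'
def beam(bl=(.600,.107),wh=(.627,-.151)):
    "pan-floor heights by median depth of rim-free floor points, tilt from their difference"
    from statistics import median
    z={}
    for n in('scene','side'):
        c=cap(n);W=cloud(c);hv=cv2.cvtColor(c['pixels'],cv2.COLOR_RGB2HSV).astype(int)
        a=np.radians(6.2)
        for k,ctr,col in(('b',bl,(hv[...,0]>100)&(hv[...,0]<130)&(hv[...,1]>120)),('w',wh,(hv[...,1]<70)&(hv[...,2]>60))):
            v=W[...,:2]-np.array(ctr);u=v[...,0]*np.cos(a)+v[...,1]*np.sin(a);t=-v[...,0]*np.sin(a)+v[...,1]*np.cos(a)
            m=col&(abs(u)<.08)&(abs(t)<.04)&(W[...,2]>.07)&(W[...,2]<.145)
            if m.sum()>40:
                hh,ed=np.histogram(W[m][:,2],np.arange(.07,.146,.003));j=hh.argmax();q=W[m][:,2];z[n+k]=np.median(q[abs(q-ed[j]-.0015)<.004]).round(4)
    print(z,{n:round((z[n+'w']-z[n+'b'])/.26,3) for n in('scene','side') if n+'w' in z and n+'b' in z})
E
python3 steer.py '[[1,0.038,0.03,0,0,0,0],[1,0.076,0.06,0,0,0,0],[1,0.114,0.09,0.002,0,0,0],[1,0.152,0.12,0.003,0,0,-0.5],[1,0.19,0.15,0.004,0,0,-1],[1,0.228,0.18,0.005,0,0,-1.5],[1,0.2528,0.202,0.006,0,0,-1.57],[1,0.2528,0.202,0.006,0,0,-1.57]]'
python3 - <<'E'
from h import *
to([.3733,.2845,.14],down(-172.2));beam()
c=cap('wrist');W=cloud(c)
m=(W[...,2]>.074)&(W[...,2]<.086)&(abs(W[...,0]-.373)<.05)&(abs(W[...,1]-.285)<.05);p=W[m];print(m.sum(),cv2.minAreaRect((p[:,:2]*1000).astype(np.float32)))
E
```

```text
time_s: 31.05
tcp_pos: [0.3705, 0.2862, 0.2588]
ee_rot: [[-0.99, -0.141, -0.001], [-0.141, 0.99, 0.002], [0.0, 0.002, -1.0]]
wrist_force: [0.1, -0.4, -0.2]
gripper_width: 0.999
gripper_force: 0.0
shift [-0.0026, -0.0022, 0.1188] rot [0.1, -0.03, 0.28] rows>=2.4
{'sceneb': np.float64(0.0965), 'scenew': np.float64(0.113), 'sideb': np.float64(0.0962), 'sidew': np.float64(0.1121)} {'scene': np.float64(0.063), 'side': np.float64(0.061)}
1217 ((372.93603515625, 284.6474304199219), (50.779781341552734, 50.374969482421875), 6.801790714263916)
```

The tilt is 0.062, so the first tin weighs 100 g.

```bash
python3 steer.py '[[1,-0.002,-0.002,0.04,0,0,0.3],[1,-0.002,-0.002,0.08,0,0,0.3],[1,-0.002,-0.002,0.12,0,0,0.3],[1,-0.002,-0.002,0.17,0,0,0.3],[1,-0.002,-0.002,0.217,0,0,0.3],[1,-0.002,-0.002,0.217,0,0,0.3],[0,-0.002,-0.002,0.217,0,0,0.3],[0,-0.002,-0.002,0.217,0,0,0.3]]'
python3 steer.py '[[0,0,0,0,0,0,0],[0,0,0,0,0,0,0],[0,0,0,0,0,0,0],[0,0,0,0,0,0,0]]'
python3 steer.py '[[0,0,0,-0.03,0,0,0],[0,0,0,-0.08,0,0,0],[0,0,0,-0.13,0,0,0],[0,0,0,-0.18,0,0,0],[0,0,0,-0.22,0,0,0],[0,0,0,-0.22,0,0,0]]'
python3 - <<'E'
from h import *
to([.5553,.102,.262],down(-173.8))
E
```

```text
time_s: 32.0
tcp_pos: [0.3769, 0.2845, 0.0435]
ee_rot: [[-0.991, -0.13, 0.002], [-0.13, 0.991, 0.004], [-0.003, 0.004, -1.0]]
wrist_force: [-0.4, -0.6, -0.4]
gripper_width: 0.895
gripper_force: 0.0
time_s: 32.4
tcp_pos: [0.3757, 0.2842, 0.0424]
ee_rot: [[-0.991, -0.131, 0.001], [-0.131, 0.991, 0.003], [-0.001, 0.003, -1.0]]
wrist_force: [-1.3, 1.2, 3.1]
gripper_width: 0.594
gripper_force: 30.0
time_s: 33.0
tcp_pos: [0.3772, 0.285, 0.2671]
ee_rot: [[-0.991, -0.131, 0.007], [-0.131, 0.991, 0.009], [-0.008, 0.008, -1.0]]
wrist_force: [0.5, 0.4, -3.1]
gripper_width: 0.593
gripper_force: 30.0
shift [-0.1525, -0.2048, 0.0047] rot [0.47, 0.46, 1.33] rows>=5.1
```

```bash
python3 steer.py '[[0,-0.03,-0.041,0,0,0,0],[0,-0.06,-0.082,0,0,0,0],[0,-0.09,-0.123,0,0,0,0.5],[0,-0.12,-0.164,0.002,0.2,0.2,1],[0,-0.1525,-0.205,0.0047,0.4,0.4,1.3],[0,-0.1525,-0.205,0.0047,0.4,0.4,1.3],[0,-0.1525,-0.205,0.0047,0.4,0.4,1.3],[0,-0.1525,-0.205,0.0047,0.4,0.4,1.3]]'
python3 - <<'E'
from h import *
to([.5553,.102,.132],down(-173.8))
E
```

```text
time_s: 33.8
tcp_pos: [0.552, 0.0998, 0.2549]
ee_rot: [[-0.994, -0.108, -0.01], [-0.108, 0.994, -0.008], [0.011, -0.007, -1.0]]
wrist_force: [-0.2, 0.4, -2.8]
gripper_width: 0.593
gripper_force: 30.0
shift [-0.0049, 0.0027, 0.1228] rot [-0.4, -0.63, -0.01] rows>=2.5
```

```bash
python3 steer.py '[[0,-0.004,0.002,0.04,-0.4,-0.6,0],[0,-0.004,0.002,0.08,-0.4,-0.6,0],[0,-0.004,0.002,0.1,-0.4,-0.6,0],[0,-0.004,0.002,0.113,-0.4,-0.6,0],[0,-0.004,0.002,0.123,-0.4,-0.6,0],[0,-0.004,0.002,0.123,-0.4,-0.6,0]]'
python3 steer.py '[[1,0,0,0,0,0,0],[1,0,0,0,0,0,0],[1,0,0,0,0,0,0],[1,0,0,0,0,0,0],[1,0,0,0,0,0,0],[1,0,0,-0.03,0,0,0],[1,0,0,-0.08,0,0,0],[1,0,0,-0.12,0,0,0]]'
python3 - <<'E'
from h import *
to([.45,-.05,.3],down(-173.8))
E
```

```text
time_s: 34.4
tcp_pos: [0.5545, 0.1018, 0.1322]
ee_rot: [[-0.994, -0.109, -0.0], [-0.109, 0.994, -0.0], [0.0, -0.0, -1.0]]
wrist_force: [-0.7, 0.4, -2.3]
gripper_width: 0.594
gripper_force: 30.0
time_s: 35.2
tcp_pos: [0.5561, 0.1008, 0.2557]
ee_rot: [[-0.994, -0.108, 0.004], [-0.108, 0.994, 0.0], [-0.004, -0.0, -1.0]]
wrist_force: [0.7, 0.5, 1.4]
gripper_width: 0.996
gripper_force: 0.0
shift [0.1216, -0.1385, -0.0447] rot [-0.01, 0.23, 0.0] rows>=3.8
```

```bash
python3 steer.py '[[1,0.03,-0.035,-0.011,0,0,0],[1,0.06,-0.07,-0.022,0,0,0],[1,0.09,-0.105,-0.034,0,0,0],[1,0.1216,-0.1385,-0.0447,0,0.2,0],[1,0.1216,-0.1385,-0.0447,0,0.2,0],[1,0.1216,-0.1385,-0.0447,0,0.2,0],[1,0.1216,-0.1385,-0.0447,0,0.2,0]]'
cat >> h.py <<'E'
def weights():
    for n in('wrist','scene','side'):
        W=cloud(cap(n));ok=(W[...,2]>.05)&(W[...,2]<.068)&(W[...,0]>.3)&(W[...,0]<.5)&(W[...,1]>-.3)&(W[...,1]<.2)
        N,L,st,ce=cv2.connectedComponentsWithStats(ok.astype(np.uint8))
        for k in range(1,N):
            if st[k,4]>15:
                p=W[L==k];(a,b),_=cv2.minEnclosingCircle((p[:,:2]*1000).astype(np.float32));print(n,st[k,4],round(a,1),round(b,1),np.percentile(p[:,2],95).round(4))
E
python3 - <<'E'
from h import *
beam();weights();cap('wrist','w7.png')
E
```

```text
time_s: 35.9
tcp_pos: [0.45, -0.0495, 0.2974]
ee_rot: [[-0.994, -0.108, -0.001], [-0.108, 0.994, 0.0], [0.001, 0.0, -1.0]]
wrist_force: [-0.4, 0.0, -0.8]
gripper_width: 1.002
gripper_force: 0.0
{'sceneb': np.float64(0.0793), 'scenew': np.float64(0.1309), 'sideb': np.float64(0.0784), 'sidew': np.float64(0.13)} {'scene': np.float64(0.198), 'side': np.float64(0.198)}
wrist 135 402.4 -210.2 0.0555
wrist 129 401.5 -10.0 0.0595
wrist 130 420.9 -98.6 0.0594
wrist 138 413.8 101.5 0.0593
scene 18 407.0 -204.1 0.0602
scene 23 424.3 -98.1 0.0613
scene 21 403.3 -8.2 0.0643
scene 27 415.9 104.1 0.0634
side 38 411.7 102.3 0.0593
side 45 400.2 -8.9 0.0594
side 54 419.0 -97.0 0.0587
side 56 400.5 -209.5 0.0553
```

View pics/w7.png

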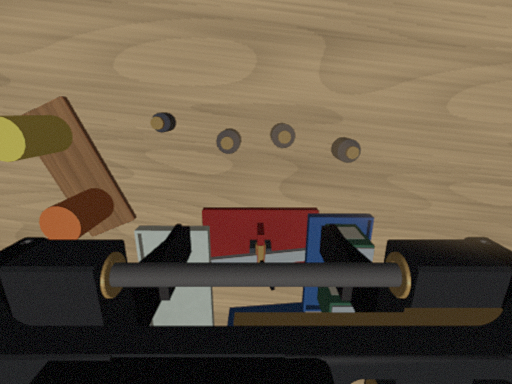

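The weights are at (163,122), (229,141), (283,135) and (346,150), unmoved, and both tins stand in the blue pan. The beam is at its stop, 0.198, so the tins total at least 330 g, likely 100 + 300. I'll put in a 200 g weight first.

```bash
python3 - <<'E'
from h import *
to([.4209,-.0984,.1],down(-173.8));to([.4209,-.0984,.022],down(-173.8))
E
```

```text
shift [0.0339, -0.0457, 0.1972] rot [0.0, -0.12, 0.05] rows>=4.1
shift [0.0337, -0.0457, 0.2752] rot [0.0, -0.12, 0.05] rows>=5.6
```

```bash
python3 steer.py '[[1,0.01,-0.013,0.045,0,0,0],[1,0.02,-0.027,0.09,0,0,0],[1,0.03,-0.04,0.135,0,0,0],[1,0.0338,-0.0457,0.17,0,0,0],[1,0.0338,-0.0457,0.2,0,0,0],[1,0.0338,-0.0457,0.24,0,0,0],[1,0.0338,-0.0457,0.275,0,-0.1,0],[1,0.0338,-0.0457,0.275,0,-0.1,0]]'
python3 steer.py '[[0,0,0,0,0,0,0],[0,0,0,0,0,0,0],[0,0,0,0,0,0,0],[0,0,0,0,0,0,0],[0,0,0,0,0,0,0],[0,0,0,0,0,0,0],[0,0,0,0,0,0,0]]'
python3 steer.py '[[0,0,0,-0.03,0,0,0],[0,0,0,-0.08,0,0,0],[0,0,0,-0.13,0,0,0],[0,0,0,-0.18,0,0,0],[0,0,0,-0.22,0,0,0],[0,0,0,-0.22,0,0,0],[0,0,0,-0.22,0,0,0]]'
python3 - <<'E'
from h import *
to([.6668,-.1467,.245],down(-173.8))
E
```

```text
time_s: 37.0
tcp_pos: [0.417, -0.0991, 0.019]
ee_rot: [[-0.994, -0.107, -0.01], [-0.107, 0.994, -0.001], [0.01, 0.0, -1.0]]
wrist_force: [-0.3, 0.8, 0.9]
gripper_width: 1.0
gripper_force: 0.0
time_s: 37.7
tcp_pos: [0.4208, -0.0989, 0.0229]
ee_rot: [[-0.994, -0.108, 0.001], [-0.108, 0.994, 0.0], [-0.001, 0.0, -1.0]]
wrist_force: [0.1, -0.1, -0.4]
gripper_width: 0.448
gripper_force: 0.0
time_s: 38.4
tcp_pos: [0.4205, -0.0987, 0.2431]
ee_rot: [[-0.994, -0.108, 0.002], [-0.108, 0.994, 0.001], [-0.003, 0.001, -1.0]]
wrist_force: [-0.3, 0.5, -1.1]
gripper_width: 0.005
gripper_force: 0.0
shift [-0.2397, -0.0742, -0.0013] rot [0.05, 0.15, -0.02] rows>=5.0
```

```bash
python3 steer.py '[[1,0,0,0,0,0,0],[1,0,0,0,0,0,0],[1,0,0,0,0,0,0],[1,0,0,0,0,0,0],[1,0,0,0,0,0,0],[1,0,0,0,0,0,0]]'; python3 - <<'E'
from h import *
weights();cap('wrist','w8.png')
E
```

```text
time_s: 39.0
tcp_pos: [0.4206, -0.0989, 0.2425]
ee_rot: [[-0.994, -0.108, 0.0], [-0.108, 0.994, 0.0], [-0.0, 0.0, -1.0]]
wrist_force: [0.4, -0.3, -0.2]
gripper_width: 0.465
gripper_force: 0.0
wrist 165 402.4 -210.2 0.0554
wrist 166 401.8 -9.9 0.0594
wrist 161 420.9 -99.1 0.059
wrist 181 413.5 101.3 0.0596
scene 18 406.6 -209.6 0.0582
scene 22 424.6 -97.4 0.0628
scene 22 404.0 -11.3 0.0602
scene 28 415.8 103.7 0.0605
side 37 410.4 101.7 0.0594
side 43 400.8 -10.2 0.0593
side 54 418.9 -97.0 0.0599
side 55 400.6 -208.7 0.0555
```

View pics/w8.png

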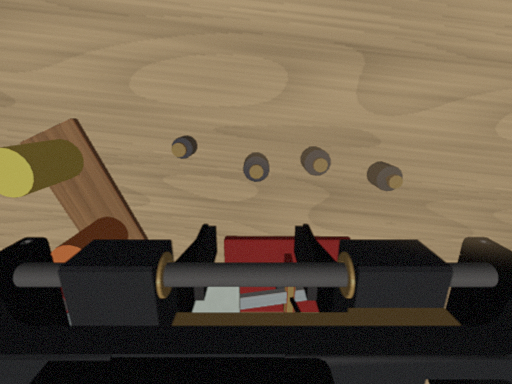

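The weight is still upright at (256,167), in its place. The fingers just had not finished closing, so I'll repeat with a longer wait.

```bash
python3 steer.py '[[1,0,0,0.05,0,0,0],[1,0,0,0.1,0,0,0],[1,0,0,0.14,0,0,0],[1,0,0,0.18,0,0,0],[1,0,0,0.22,0,0,0],[1,0,0,0.22,0,0,0]]'
python3 steer.py '[[0,0,0,0,0,0,0],[0,0,0,0,0,0,0],[0,0,0,0,0,0,0],[0,0,0,0,0,0,0],[0,0,0,0,0,0,0],[0,0,0,0,0,0,0],[0,0,0,0,0,0,0],[0,0,0,0,0,0,0]]'
python3 steer.py '[[0,0,0,0,0,0,0],[0,0,0,0,0,0,0],[0,0,0,0,0,0,0],[0,0,0,0,0,0,0]]'
```

```text
time_s: 39.8
tcp_pos: [0.4165, -0.0993, 0.0187]
ee_rot: [[-0.994, -0.107, -0.011], [-0.107, 0.994, -0.001], [0.011, 0.0, -1.0]]
wrist_force: [-0.6, -1.0, -0.1]
gripper_width: 0.995
gripper_force: 0.0
time_s: 40.6
tcp_pos: [0.4208, -0.0989, 0.0227]
ee_rot: [[-0.994, -0.108, 0.001], [-0.108, 0.994, 0.0], [-0.001, 0.0, -1.0]]
wrist_force: [-0.8, 0.8, -0.8]
gripper_width: 0.356
gripper_force: 0.0
time_s: 41.0
tcp_pos: [0.4208, -0.0988, 0.0226]
ee_rot: [[-0.994, -0.108, 0.001], [-0.108, 0.994, 0.0], [-0.001, 0.0, -1.0]]
wrist_force: [0.2, 0.7, 0.4]
gripper_width: 0.211
gripper_force: 30.0
```

```bash
python3 steer.py '[[0,0,0,-0.03,0,0,0],[0,0,0,-0.08,0,0,0],[0,0,0,-0.13,0,0,0],[0,0,0,-0.18,0,0,0],[0,0,0,-0.22,0,0,0],[0,0,0,-0.22,0,0,0],[0,0,0,-0.22,0,0,0]]'
python3 - <<'E'
from h import *
to([.6668,-.1467,.245],down(-173.8));weights();s=r.sense()
x=np.array(s['tcp_pos'])
for n in('scene','side'):
    W=cloud(cap(n));m=(abs(W[...,0]-x[0])<.03)&(abs(W[...,1]-x[1])<.03)&(W[...,2]>x[2]-.08)&(W[...,2]<x[2]+.02);p=W[m];print(n,m.sum(),np.percentile(p,[1,50,99],axis=0).round(3).tolist() if len(p) else 0)
E
```

```text
time_s: 41.7
tcp_pos: [0.42, -0.0987, 0.2424]
ee_rot: [[-0.994, -0.107, 0.001], [-0.107, 0.994, 0.001], [-0.001, 0.001, -1.0]]
wrist_force: [-0.6, -0.8, -3.1]
gripper_width: 0.209
gripper_force: 30.0
shift [-0.2402, -0.0742, -0.0024] rot [0.07, 0.06, -0.04] rows>=5.0
wrist 170 401.5 -10.1 0.0594
wrist 179 413.6 101.5 0.0594
scene 25 404.5 -9.5 0.0612
scene 26 417.7 103.8 0.0622
side 39 410.4 101.5 0.0591
side 46 399.7 -10.4 0.0594
scene 134 [[0.418, -0.117, 0.22], [0.434, -0.092, 0.244], [0.444, -0.079, 0.26]]
side 363 [[0.398, -0.119, 0.219], [0.408, -0.112, 0.244], [0.432, -0.085, 0.259]]
```

```bash
python3 steer.py '[[0,-0.048,-0.015,0,0,0,0],[0,-0.096,-0.03,0,0,0,0],[0,-0.144,-0.045,0,0,0,0],[0,-0.192,-0.06,0,0,0,0],[0,-0.24,-0.074,-0.002,0,0,0],[0,-0.24,-0.074,-0.002,0,0,0],[0,-0.24,-0.074,-0.002,0,0,0],[0,-0.24,-0.074,-0.002,0,0,0]]'
python3 - <<'E'
from h import *
to([.6668,-.1467,.15],down(-173.8));weights();beam()
E
```

```text
time_s: 42.75
tcp_pos: [0.6663, -0.1466, 0.2439]
ee_rot: [[-0.994, -0.108, -0.001], [-0.108, 0.994, 0.0], [0.001, 0.0, -1.0]]
wrist_force: [-0.2, 0.1, -1.8]
gripper_width: 0.213
gripper_force: 30.0
shift [-0.0006, -0.0002, 0.0939] rot [0.02, -0.08, -0.01] rows>=1.9
scene 23 406.1 -9.0 0.0632
scene 25 414.0 101.9 0.062
side 38 411.4 102.6 0.059
side 44 399.8 -8.3 0.0592
{'sceneb': np.float64(0.0796), 'scenew': np.float64(0.1308), 'sideb': np.float64(0.0786), 'sidew': np.float64(0.1299)} {'scene': np.float64(0.197), 'side': np.float64(0.197)}
```

```bash
python3 steer.py '[[0,-0.0006,0,0.04,0,0,0],[0,-0.0006,0,0.07,0,0,0],[0,-0.0006,0,0.084,0,0,0],[0,-0.0006,0,0.092,0,0,0],[0,-0.0006,0,0.092,0,0,0]]'
python3 steer.py '[[0.6,0,0,0,0,0,0],[0.6,0,0,0,0,0,0],[0.6,0,0,0,0,0,0],[0.6,0,0,0,0,0,0],[0.6,0,0,-0.01,0,0,0],[0.6,0,0,-0.04,0,0,0],[0.6,0,0,-0.08,0,0,0],[0.6,0,0,-0.12,0,0,0]]'
python3 - <<'E'
from h import *
to([.47,-.05,.275],down(-173.8))
E
```

```text
time_s: 43.5
tcp_pos: [0.6679, -0.1466, 0.1531]
ee_rot: [[-0.994, -0.108, 0.001], [-0.108, 0.994, -0.0], [-0.001, -0.0, -1.0]]
wrist_force: [0.6, -0.3, -2.8]
gripper_width: 0.213
gripper_force: 30.0
time_s: 44.3
tcp_pos: [0.6675, -0.1467, 0.275]
ee_rot: [[-0.994, -0.108, 0.001], [-0.108, 0.994, -0.0], [-0.001, -0.0, -1.0]]
wrist_force: [0.6, -0.2, 0.5]
gripper_width: 0.596
gripper_force: 0.0
shift [0.1859, 0.1175, -0.0002] rot [-0.02, 0.05, -0.0] rows>=4.4
```

```bash
python3 steer.py '[[0.7,0.045,0.028,0,0,0,0],[0.7,0.09,0.056,0,0,0,0],[0.7,0.135,0.084,0,0,0,0],[0.7,0.186,0.1175,0,0,0,0],[0.7,0.186,0.1175,0,0,0,0],[0.7,0.186,0.1175,0,0,0,0],[0.7,0.186,0.1175,0,0,0,0]]'
python3 - <<'E'
from h import *
weights();beam()
a=cap('scene')['pixels'][90:260,110:370];b=cap('side')['pixels'][130:300,160:420]
cv2.imwrite('pics/v9.png',np.vstack([cv2.resize(a,(460,300)),cv2.resize(b,(460,300))])[...,::-1])
to([.4016,-.0101,.12],down(-173.8))
E
```

```text
time_s: 45.0
tcp_pos: [0.4707, -0.0497, 0.2741]
ee_rot: [[-0.994, -0.109, 0.004], [-0.109, 0.994, 0.0], [-0.004, -0.0, -1.0]]
wrist_force: [-0.9, -1.2, 0.3]
gripper_width: 0.698
gripper_force: 0.0
wrist 153 401.6 -9.9 0.0594
wrist 161 414.1 101.7 0.0596
scene 23 403.5 -7.7 0.0614
scene 29 415.3 101.1 0.0629
side 39 410.7 101.8 0.0595
side 44 399.8 -9.7 0.0597
{'sceneb': np.float64(0.0889), 'scenew': np.float64(0.1203), 'sideb': np.float64(0.0884), 'sidew': np.float64(0.12)} {'scene': np.float64(0.121), 'side': np.float64(0.122)}
shift [0.0643, 0.0472, 0.1522] rot [-0.0, -0.02, -0.05] rows>=3.4
```

View pics/v9.png

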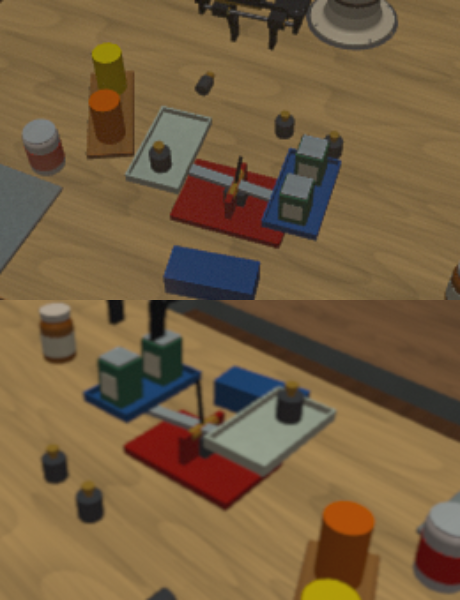

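The tilt is now 0.121, so 200 g more is needed. The view shows both tins in the blue pan and one weight in the white pan at (160,155). Both beakers are on their pegs. The 100 g weight lies knocked over on the counter at (204,82), which does no harm. Next weight: (0.4016,-0.010).

```bash
python3 steer.py '[[0.8,0.016,0.012,0.04,0,0,0],[0.8,0.032,0.024,0.08,0,0,0],[0.8,0.048,0.036,0.12,0,0,0],[0.8,0.0643,0.047,0.152,0,0,0],[0.8,0.0643,0.047,0.19,0,0,0],[0.8,0.0643,0.047,0.225,0,0,0],[0.8,0.0643,0.047,0.25,0,0,0],[0.8,0.0643,0.047,0.25,0,0,0]]'
python3 steer.py '[[0.8,0,0,0,0,0,0],[0.8,0,0,0,0,0,0],[0,0,0,0,0,0,0],[0,0,0,0,0,0,0],[0,0,0,0,0,0,0],[0,0,0,0,0,0,0],[0,0,0,0,0,0,0],[0,0,0,0,0,0,0]]'
python3 steer.py '[[0,0,0,0,0,0,0],[0,0,0,0,0,0,0],[0,0,0,0,0,0,0],[0,0,0,0,0,0,0]]'
python3 steer.py '[[0,0,0,-0.03,0,0,0],[0,0,0,-0.08,0,0,0],[0,0,0,-0.13,0,0,0],[0,0,0,-0.18,0,0,0],[0,0,0,-0.22,0,0,0],[0,0,0,-0.22,0,0,0],[0,0,0,-0.22,0,0,0]]'
python3 - <<'E'
from h import *
to([.5872,-.1553,.245],down(-173.8))
E
```

```text
time_s: 46.15
tcp_pos: [0.399, -0.0109, 0.02]
ee_rot: [[-0.994, -0.107, -0.007], [-0.107, 0.994, -0.003], [0.007, -0.002, -1.0]]
wrist_force: [-0.9, -0.6, 0.1]
gripper_width: 0.801
gripper_force: 0.0
time_s: 46.95
tcp_pos: [0.4014, -0.0099, 0.0227]
ee_rot: [[-0.994, -0.108, 0.001], [-0.108, 0.994, 0.0], [-0.001, 0.0, -1.0]]
wrist_force: [-1.4, 0.8, -0.6]
gripper_width: 0.341
gripper_force: 0.0
time_s: 47.35
tcp_pos: [0.4014, -0.0098, 0.0227]
ee_rot: [[-0.994, -0.108, 0.001], [-0.108, 0.994, 0.0], [-0.001, 0.0, -1.0]]
wrist_force: [-0.3, 1.3, 0.1]
gripper_width: 0.211
gripper_force: 30.0
time_s: 48.05
tcp_pos: [0.4005, -0.0099, 0.2424]
ee_rot: [[-0.994, -0.107, 0.001], [-0.107, 0.994, 0.001], [-0.001, 0.001, -1.0]]
wrist_force: [0.0, -0.0, -2.9]
gripper_width: 0.205
gripper_force: 30.0
shift [-0.17, -0.1646, -0.0027] rot [0.07, 0.04, -0.04] rows>=4.7
```

```bash
python3 steer.py '[[0,-0.034,-0.033,0,0,0,0],[0,-0.068,-0.066,0,0,0,0],[0,-0.102,-0.099,0,0,0,0],[0,-0.136,-0.132,0,0,0,0],[0,-0.17,-0.1646,-0.002,0,0,0],[0,-0.17,-0.1646,-0.002,0,0,0],[0,-0.17,-0.1646,-0.002,0,0,0],[0,-0.17,-0.1646,-0.002,0,0,0]]'
python3 steer.py '[[0,0,0,0.04,0,0,0],[0,0,0,0.07,0,0,0],[0,0,0,0.09,0,0,0],[0,0,0,0.102,0,0,0],[0,0,0,0.102,0,0,0],[0,0,0,0.102,0,0,0]]'
python3 steer.py '[[0.6,0,0,0,0,0,0],[0.6,0,0,0,0,0,0],[0.6,0,0,0,0,0,0],[0.6,0,0,0,0,0,0],[0.6,0,0,-0.01,0,0,0],[0.6,0,0,-0.04,0,0,0],[0.6,0,0,-0.08,0,0,0],[0.6,0,0,-0.12,0,0,0]]'
python3 steer.py '[[0.6,0.04,0.03,-0.02,0,0,0],[0.6,0.08,0.06,-0.04,0,0,0],[0.6,0.12,0.09,-0.06,0,0,0],[0.6,0.16,0.12,-0.08,0,0,0],[0.6,0.16,0.12,-0.08,0,0,0],[0.6,0.16,0.12,-0.08,0,0,0],[0.6,0.16,0.12,-0.08,0,0,0],[0.6,0.16,0.12,-0.08,0,0,0]]'
python3 steer.py '[[0.6,0,0,0,0,0,0],[0.6,0,0,0,0,0,0],[0.6,0,0,0,0,0,0],[0.6,0,0,0,0,0,0],[0.6,0,0,0,0,0,0],[0.6,0,0,0,0,0,0],[0.6,0,0,0,0,0,0],[0.6,0,0,0,0,0,0]]'
python3 - <<'E'
from h import *
beam()
a=cap('scene')['pixels'][90:260,110:370];b=cap('side')['pixels'][130:300,160:420]
cv2.imwrite('pics/v10.png',np.vstack([cv2.resize(a,(460,300)),cv2.resize(b,(460,300))])[...,::-1])
for n in('scene','side'):
    W=cloud(cap(n));m=(abs(W[...,0]-.402)<.06)&(abs(W[...,1]+.21)<.1)&(W[...,2]>.01)&(W[...,2]<.1);p=W[m];print(n,m.sum(),np.percentile(p,[2,50,98],axis=0).round(3).tolist() if len(p) else '')
E
```

```text
time_s: 48.85
tcp_pos: [0.5864, -0.1548, 0.2428]
ee_rot: [[-0.994, -0.108, -0.003], [-0.108, 0.994, 0.001], [0.003, 0.001, -1.0]]
wrist_force: [0.2, -0.0, -2.4]
gripper_width: 0.213
gripper_force: 30.0
time_s: 49.45
tcp_pos: [0.5885, -0.155, 0.1441]
ee_rot: [[-0.994, -0.109, 0.003], [-0.109, 0.994, -0.0], [-0.003, -0.001, -1.0]]
wrist_force: [0.2, -1.0, -0.9]
gripper_width: 0.213
gripper_force: 30.0
time_s: 50.25
tcp_pos: [0.5877, -0.1555, 0.2648]
ee_rot: [[-0.994, -0.108, 0.001], [-0.108, 0.994, -0.0], [-0.001, -0.0, -1.0]]
wrist_force: [1.1, -1.1, -0.4]
gripper_width: 0.597
gripper_force: 0.0
time_s: 51.05
tcp_pos: [0.4164, -0.0535, 0.3418]
ee_rot: [[-0.994, -0.107, -0.001], [-0.107, 0.994, -0.0], [0.001, -0.0, -1.0]]
wrist_force: [-0.2, -0.2, -0.3]
gripper_width: 0.6
gripper_force: 0.0
time_s: 51.85
tcp_pos: [0.4158, -0.0532, 0.3427]
ee_rot: [[-0.994, -0.108, 0.001], [-0.108, 0.994, 0.0], [-0.001, 0.0, -1.0]]
wrist_force: [0.1, -0.6, 0.5]
gripper_width: 0.602
gripper_force: 0.0
{'sceneb': np.float64(0.1044), 'scenew': np.float64(0.105), 'sideb': np.float64(0.1041), 'sidew': np.float64(0.1045)} {'scene': np.float64(0.002), 'side': np.float64(0.002)}
scene 83 [[0.343, -0.227, 0.012], [0.368, -0.211, 0.027], [0.382, -0.199, 0.036]]
side 198 [[0.343, -0.231, 0.012], [0.358, -0.224, 0.028], [0.373, -0.205, 0.032]]
```

View pics/v10.png

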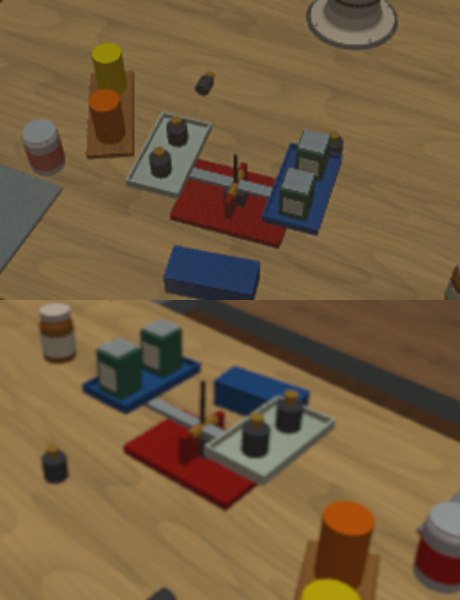

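The beam is level at 0.002 rad. Both tins are in the blue pan, two 200 g weights are in the white pan at (177,130) and (160,160), and both beakers are on their pegs. The spare weights are on the counter. Handing in.

```bash
python3 -c "
from station import r
print(r.finish_job())"
```

```text
the job is handed in; nothing more can be done
None
```

I handed the job in at about 52 s; `finish_job` gave no verdict. Both beakers were upside down on the pegs, both green tins (about 100 g and 300 g) were in the blue pan, two 200 g weights were in the white pan, and the beam was level at 0.002 rad. The 100 g weight was knocked over mid-run and lies on the counter.

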